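# Change over the packs in the workshop battery charger

## Robot

A 6-joint arm with a two-finger parallel gripper is mounted at the origin on the work surface. World frame = base frame: x ahead of the robot, y to its left, z up, the work surface at z = 0. Lengths are in m, angles in degrees, forces in N, time in s.
With the tool pointing down it reaches from about 0.4 to 0.825 m from the base axis. Payload 7 kg.
Tool frame: the origin (TCP) lies midway between the tips of the shut fingers; the grasp point (between the pads) lies ctrl.tcp_to_grasp behind it (ctrl.tcp_to_grasp is the distance from the TCP to the grasp point, in m); y points along the fingers, z is the direction in which the jaws open and shut, and the axes are right-handed (so a half turn about y gives the same grasp; the last joint's range is limited). The gripper opens to 88 mm and grips with 3 to 60 N. Pads are 19 mm wide; open, the fingers measure 130 mm over their backs; the gripper's body (78 mm by 193 mm) begins 47 mm behind the grasp point.
Start: joints at [16.507, 20.546, 0.682, 0, -70.136, -16.507], TCP at [0.675, -0, 0.227] pointing down, gripper open.
Joint ranges: [-176.03, 176.03], [-82.01, 121.73], [-58.28, 71.71], [-173.87, 95.51], [-174.79, -0.11], [-173.66, 173.66]. Speed limits (degrees/s): [136.94, 136.94, 172.46, 180, 180, 180].

## Interface

Orientations are given as [roll, pitch, yaw] about the fixed x, y, z axes, in that order (R = Rz(yaw) Ry(pitch) Rx(roll)).
In Python, from plant import ctrl, snapshot, silhouettes gives the robot as it stands.
- The arm moves only by the shell command python3 -m pendant 'ROWS'. ROWS is JSON, a list that holds one entry, the list of rows, each a list of 7 numbers: the shift along the tool's x, y, z in cm, then the turn, a rotation vector about the tool's x, y, z in degrees, then the opening, from 0 (shut) to 1 (fully open). In form: [[[x, y, z, rx, ry, rz, hand], ...]]. A call has 1 to 12 rows; each row shifts and turns the commanded pose from where the row before left it, along the tool's axes as they then stand; what a row does not reach is not made up. A row lasts 1/12 s, in which the tool goes at most 41.7 mm and 7.16 degrees, less where a joint would pass 70% of its speed; a pose out of reach is approached as far as the arm can. A call with a gripper value outside its range is refused whole. The fingers move at their own pace and stop on an object; the grip force is fixed at half the most. Time passes only in rows, so rows that do not move let the fingers close. It gives the time, the measured TCP pose, the force and the opening at its end, in the units of the state.
- ctrl.get_obs(): the state, without advancing time (a new reading comes with each control period).
- snapshot(name): name is "scene" or "side" or "wrist"; returns a dict with "image" (400x640x3 uint8, red, green, blue), "camera_matrix" (3x3 intrinsics, pixels), "dist_coeffs" ([k1, k2, p1, p2, k3] as OpenCV has them; the pictures are not rectified), "eye" and "orientation" of the camera in the world; the wrist camera has in their place "mount" (4x4, takes a point from camera to tool coordinates, whose origin is the TCP and whose axes are the tool frame's). Camera axes: x right, y down, z forward; pixel columns grow to the right and rows downward; lengths in m; the calibration is good to about 2 mm. A picture is of the moment at which its call begins: read the wrist's pose just before it. There is no depth.
- ctrl.close_job(): hands the job in, once; it reports no verdict.
Trained networks look in a picture, given as the dict that the camera call returned (one of the last four; its "shot" number tells which), for a name from the list of things; names that differ only in an ending like _2 or _b are one class to them, and where a whole thing is asked for, a point or a joint stands for the part that bears it (a point fixed in the world has none). Each returns a list of dicts, best first, with "confidence" (0 to 1); they miss things now and then, are a little off and sometimes report something else, mostly with a low value. They report only what shows in the picture. A call takes as long as a camera call.
- silhouettes(picture, thing): "mask" (400x640 bool, what is visible of it) and "bbox" ([left, top, width, height] in pixels, round what is visible of it).
The state is a dict: "clock": time; "joint_pos": joint angles; "qvel": joint speeds; "tau": joint torques, N m; "tool_pos": TCP position; "orientation": TCP orientation; "force": force on the tool from outside, world axes, zero at the start; "moment": the same for the moment, N m; "opening": finger opening in m.
Only numpy, scipy, OpenCV 4.12 (cv2) and the standard library are available. Lean on these libraries where they do the work, as an engineer would, in place of code of your own. Each camera call takes 0.05 s, during which the arm holds its last target.

## Task

Take the charged battery packs out of the charger and stand them upright in the aluminium tray, then rock every flat pack lying on the bench into a charger pocket, tongue end first under the steel lip, until it sits fully flat. With all that done, take the stylus from its holder, press the recessed start button fully in with it for a moment, and stand the stylus back in its holder. Do not shift or tip the model bridge.

Things in the scene. Friction and masses are not known exactly. Their poses are not given: they have to be found in the camera images.
- flat0: a flat (discharged) pack, lying upright somewhere on the bench at the start, or absent: grey battery pack, body 56 (x) x 36 (y) x 38 (z) mm, 0.11 to 0.22 kg, with a tongue on its +x end (6 mm long, 24 wide, 8 tall, flush with the underside; 62 mm overall). Origin: centre of the body's underside; x towards the tongue, z up. Two small brass contacts on top at the tongue end
- flat1: a flat (discharged) pack, lying upright somewhere on the bench at the start, or absent: grey battery pack, body 56 (x) x 36 (y) x 38 (z) mm, 0.11 to 0.22 kg, with a tongue on its +x end (6 mm long, 24 wide, 8 tall, flush with the underside; 62 mm overall). Origin: centre of the body's underside; x towards the tongue, z up. Two small brass contacts on top at the tongue end
- flat2: a flat (discharged) pack, lying upright somewhere on the bench at the start, or absent: grey battery pack, body 56 (x) x 36 (y) x 38 (z) mm, 0.11 to 0.22 kg, with a tongue on its +x end (6 mm long, 24 wide, 8 tall, flush with the underside; 62 mm overall). Origin: centre of the body's underside; x towards the tongue, z up. Two small brass contacts on top at the tongue end
- full0: a charged pack, seated in charger pocket 0 at the start, or absent: grey battery pack, body 56 (x) x 36 (y) x 38 (z) mm, 0.11 to 0.22 kg, with a tongue on its +x end (6 mm long, 24 wide, 8 tall, flush with the underside; 62 mm overall). Origin: centre of the body's underside; x towards the tongue, z up. Two small brass contacts on top at the tongue end
- full1: a charged pack, seated in charger pocket 1 at the start, or absent: grey battery pack, body 56 (x) x 36 (y) x 38 (z) mm, 0.11 to 0.22 kg, with a tongue on its +x end (6 mm long, 24 wide, 8 tall, flush with the underside; 62 mm overall). Origin: centre of the body's underside; x towards the tongue, z up. Two small brass contacts on top at the tongue end
- full2: a charged pack, seated in charger pocket 2 at the start, or absent: grey battery pack, body 56 (x) x 36 (y) x 38 (z) mm, 0.11 to 0.22 kg, with a tongue on its +x end (6 mm long, 24 wide, 8 tall, flush with the underside; 62 mm overall). Origin: centre of the body's underside; x towards the tongue, z up. Two small brass contacts on top at the tongue end
- dock: battery charger, fixed: low black case 92 (x) x 290 (y) mm, top face 20 mm above the bench, with three pockets side by side along its y axis and a grey control panel at its +y end. Origin: centre of the underside; x points to the side with the steel lip (away from the robot, within 0.2 rad), z up.
- pocket0 (a point): centre spot of the floor of charger pocket 0 (dock x -3, y -100, z 6 mm), axes as the dock's: a seated pack's origin lies here. It is 14 mm deep and 38 mm wide (y); at floor level it reaches from x = -29 to +35 mm. At the +x end a steel lip overhangs x = 31 to 35, underside 9.5 mm above the floor, top flush with the case. A seated pack has 1 mm play either way
- pocket1 (a point): centre spot of the floor of charger pocket 1 (dock x -3, y -24, z 6 mm), axes as the dock's: a seated pack's origin lies here. Like pocket0. The mouth is only 60 mm long, so a pack goes in tilted, tongue end down by about 0.3 rad, the tongue slid under the lip, then rocked down flat; it comes out the same way back
- pocket2 (a point): centre spot of the floor of charger pocket 2 (dock x -3, y 52, z 6 mm), axes as the dock's: a seated pack's origin lies here. Like pocket0 and pocket1
- start_button (a joint): white start button of the charger: slides straight down, 0 = up, 0.004 m = fully pressed; sprung (0.7 N at first, 3.5 N fully down). Pressed means beyond 0.0028.
- button_top (a point): centre of the button's top face (11 mm wide), at dock x 0, y 115, z 13 mm when up: 7 mm below the panel's face, in a 14 x 14 mm well too small for fingers
- stylus: pressing stylus, 0.04 kg, upright: steel shank 6 mm across and 36 mm long at the bottom, then a square wooden handle 16 x 16 mm and 45 mm tall (36 to 81 mm above the tip). Origin: the tip, z along the tool towards the handle; x, y square to the handle's faces. It stands in the holder with the handle's shoulder on the holder's top, tip about 2 mm above the bench.
- stylus_tip (a point): the tip of the stylus (same as its origin)
- holder: stylus holder, fixed wooden block 50 x 50 x 38 mm with an 11 mm square hole straight down through its centre. Origin: centre of the underside
- tray_in (a point): centre of the inner floor (4 mm above the bench) of the aluminium tray for charged packs, fixed, inside 122 (x) x 162 (y) mm, rim 18 mm above the bench; axes are the tray's
- bridge: pupil's model truss bridge of light wood, 50 (x) x 180 (y) x 75 mm, fragile, standing on the bench between the tray and the far right; origin: centre of the underside

How it is judged (in metres and radians):
On the way, in this order (a step that is already met when the one before it is completed fails the run):
1. charged packs upright in the tray and every flat pack seated flat in a pocket (angle between each of flat0, flat1, flat2's own z axis and vertical below 0.05 rad and ((x of flat0 in the frame of pocket0 between -0.004 and 0.004 m and y of flat0 in the frame of pocket0 between -0.003 and 0.003 m and z of flat0 in the frame of pocket0 between -0.0025 and 0.0025 m) or (x of flat0 in the frame of pocket1 between -0.004 and 0.004 m and y of flat0 in the frame of pocket1 between -0.003 and 0.003 m and z of flat0 in the frame of pocket1 between -0.0025 and 0.0025 m) or (x of flat0 in the frame of pocket2 between -0.004 and 0.004 m and y of flat0 in the frame of pocket2 between -0.003 and 0.003 m and z of flat0 in the frame of pocket2 between -0.0025 and 0.0025 m)) and ((x of flat1 in the frame of pocket0 between -0.004 and 0.004 m and y of flat1 in the frame of pocket0 between -0.003 and 0.003 m and z of flat1 in the frame of pocket0 between -0.0025 and 0.0025 m) or (x of flat1 in the frame of pocket1 between -0.004 and 0.004 m and y of flat1 in the frame of pocket1 between -0.003 and 0.003 m and z of flat1 in the frame of pocket1 between -0.0025 and 0.0025 m) or (x of flat1 in the frame of pocket2 between -0.004 and 0.004 m and y of flat1 in the frame of pocket2 between -0.003 and 0.003 m and z of flat1 in the frame of pocket2 between -0.0025 and 0.0025 m)) and ((x of flat2 in the frame of pocket0 between -0.004 and 0.004 m and y of flat2 in the frame of pocket0 between -0.003 and 0.003 m and z of flat2 in the frame of pocket0 between -0.0025 and 0.0025 m) or (x of flat2 in the frame of pocket1 between -0.004 and 0.004 m and y of flat2 in the frame of pocket1 between -0.003 and 0.003 m and z of flat2 in the frame of pocket1 between -0.0025 and 0.0025 m) or (x of flat2 in the frame of pocket2 between -0.004 and 0.004 m and y of flat2 in the frame of pocket2 between -0.003 and 0.003 m and z of flat2 in the frame of pocket2 between -0.0025 and 0.0025 m)) and x of full0 in the frame of tray_in between -0.042 and 0.042 m and y of full0 in the frame of tray_in between -0.065 and 0.065 m and z of full0 in the frame of tray_in between -0.004 and 0.004 m and angle between each of full0, full1, full2's own z axis and vertical below 0.1 rad and x of full1 in the frame of tray_in between -0.042 and 0.042 m and y of full1 in the frame of tray_in between -0.065 and 0.065 m and z of full1 in the frame of tray_in between -0.004 and 0.004 m and x of full2 in the frame of tray_in between -0.042 and 0.042 m and y of full2 in the frame of tray_in between -0.065 and 0.065 m and z of full2 in the frame of tray_in between -0.004 and 0.004 m), for 0.2 s.
2. start button pressed in with the stylus (value of joint start_button above 0.0028 m and distance between stylus_tip and button_top below 0.008 m), for 0.2 s.
At the end, for the whole second after the job is handed in: charged packs upright on the tray floor (origin within 42 mm x, 65 mm y of its centre); flat packs flat in pockets (origin within 4, 3, 2.5 mm of the pocket site in x, y, z; tilt under 0.05 rad); stylus upright in its holder, within 6 mm of the hole axis, tip below 6 mm; button up; all at rest (all of step 1 and horizontal distance between stylus and holder below 0.006 m and height (world z) of stylus below 0.006 m and angle between stylus's own z axis and vertical below 0.12 rad and value of joint start_button below 0.001 m and linear speed of each of flat0, flat1, flat2, full0, full1, full2, stylus below 0.03 m/s); the robot touches nothing.
It fails at once if the model bridge was shifted more than 30 mm or tipped (distance of bridge from where it was at the start of the episode above 0.03 m or angle between bridge's own z axis and vertical above 0.3 rad).
Of flat0, flat1, flat2 only 2 to 3 are there at a start; the rules pass over those that are not, and their reading is None.
Of full0, full1, full2 only 1 to 2 are there at a start; the rules pass over those that are not, and their reading is None.
At some moment in a run one of flat0, flat1, flat2 may be knocked a few centimetres aside while the robot is not near it.
It also fails if it takes over 210 s, if anything falls off the work surface, if the arm or the gripper's body presses on something with over 40 N, if the wrist force passes 120 N, or if a joint passes its speed limit or range.

## Working session

There is one attempt and no reset: what is moved stays moved. The work goes in short steps, Python scripts to look and compute and a shell command to move; the robot and the scene stay as the last step left them, time stands still between calls to the robot, and variables do not carry over. Pictures are saved under pics/ and viewed, and the job is handed in when it is done.

```bash
ls; mkdir -p pics; python3 - <<'E'
from plant import ctrl, snapshot, silhouettes
import cv2, numpy as np
o=ctrl.get_obs();print(o, ctrl.tcp_to_grasp)
for n in ["scene","side","wrist"]:
    s=snapshot(n); cv2.imwrite(f"pics/{n}0.png",s["image"][:,:,::-1])
    print(n,{k:np.round(v,4).tolist() for k,v in s.items() if k!="image"})
E
```

```text
pics
{'clock': 0.0, 'joint_pos': array([ 1.65071629e+01,  2.05919995e+01,  6.33935092e-01, -2.12457937e-02,
       -7.01351370e+01, -1.65076301e+01]), 'qvel': array([ 0.06779858,  0.05680139,  0.04470898,  0.04254674, -0.00892369,
        0.00982087]), 'tau': array([-8.00930356e-04, -5.82726967e+01,  2.93058443e+01,  6.99745238e+00,
        6.93249181e-03, -2.06530804e-04]), 'tool_pos': array([ 6.74512635e-01, -1.60181502e-05,  2.25613997e-01]), 'orientation': array([-8.99049646e+01,  7.33617583e-03,  8.99923032e+01]), 'force': array([-0.87189172, -0.29982085,  0.24722415]), 'moment': array([ 0.00962706,  0.03407233, -0.01993183]), 'opening': 0.08764018296730026} 0.0188
scene {'camera_matrix': [[511.9398, 0.0, 317.0246], [0.0, 511.9398, 198.6016], [0.0, 0.0, 1.0]], 'dist_coeffs': [-0.0878, 0.0, 0.0, 0.0, 0.0], 'eye': [1.323, 0.1693, 0.9873], 'orientation': [-138.5753, 0.9586, 100.619], 'shot': 1}
side {'camera_matrix': [[402.6385, 0.0, 320.0805], [0.0, 402.6385, 204.0056], [0.0, 0.0, 1.0]], 'dist_coeffs': [-0.0002, 0.0, 0.0, 0.0, 0.0], 'eye': [0.2082, -0.4304, 0.6869], 'orientation': [-139.7197, -0.3509, -34.7684], 'shot': 2}
wrist {'camera_matrix': [[289.2346, 0.0, 318.2245], [0.0, 289.2346, 198.9646], [0.0, 0.0, 1.0]], 'dist_coeffs': [-0.0427, 0.0, 0.0, 0.0, 0.0], 'mount': [[0.0017, 0.9628, 0.2701, -0.0734], [0.0007, -0.2701, 0.9628, -0.1583], [1.0, -0.0014, -0.0012, -0.0009], [0.0, 0.0, 0.0, 1.0]], 'shot': 3}
```

View pics/scene0.png

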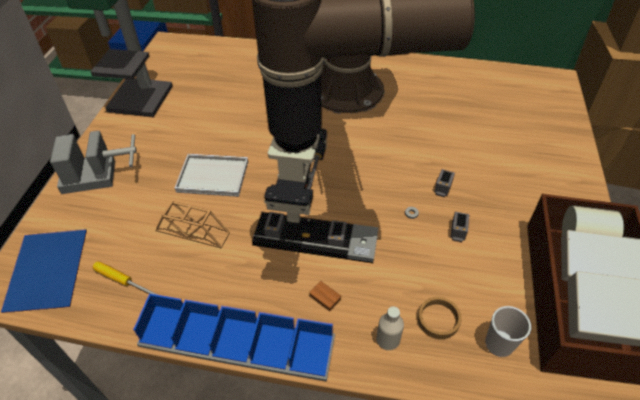

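View pics/side0.png

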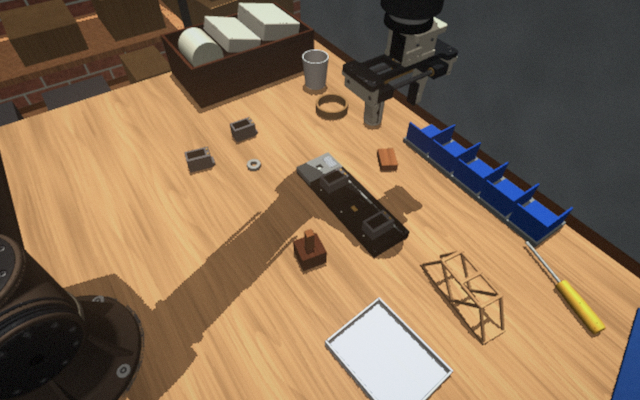

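View pics/wrist0.png

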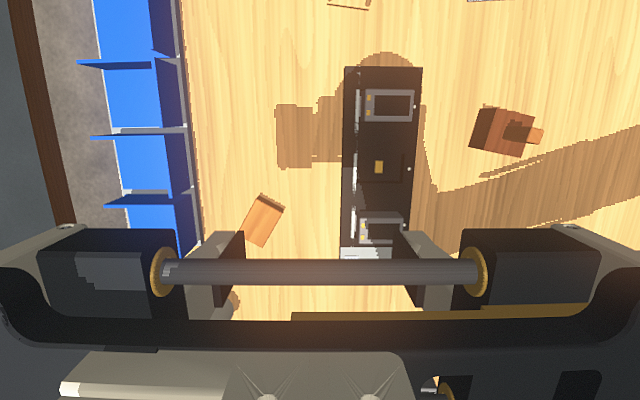

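```bash
cat > h.py <<'E'
import numpy as np, cv2
from scipy.spatial.transform import Rotation as R
from scipy.optimize import minimize
from plant import ctrl, snapshot, silhouettes
def rot(rpy): return R.from_euler('xyz',rpy,degrees=True).as_matrix()
def tool():
    o=ctrl.get_obs(); T=np.eye(4); T[:3,:3]=rot(o['orientation']); T[:3,3]=o['tool_pos']; return T
def shot(name,save=None):
    T=tool(); s=snapshot(name)
    if name=='wrist': C=T@np.array(s['mount'])
    else:
        C=np.eye(4); C[:3,:3]=rot(s['orientation']); C[:3,3]=s['eye']
    s['C']=C
    s['K']=np.array(s['camera_matrix']); s['D']=np.array(s['dist_coeffs'])
    if save: cv2.imwrite(f'pics/{save}.png',s['image'][:,:,::-1])
    return s
def proj(s,P):
    P=np.atleast_2d(np.asarray(P,float)); Rc=s['C'][:3,:3].T; t=-Rc@s['C'][:3,3]
    return cv2.projectPoints(P,cv2.Rodrigues(Rc)[0],t,s['K'],s['D'])[0][:,0]
def onplane(s,uv,z):
    n=cv2.undistortPoints(np.array(uv,float).reshape(-1,1,2),s['K'],s['D'])[:,0]
    d=np.c_[n,np.ones(len(n))]@s['C'][:3,:3].T; e=s['C'][:3,3]
    return e+d*((z-e[2])/d[:,2:])
def box(x0,x1,y0,y1,z0,z1): return np.array([[x,y,z] for x in(x0,x1) for y in(y0,y1) for z in(z0,z1)])
PACK=[box(-.028,.028,-.018,.018,0,.038),box(.028,.034,-.012,.012,0,.008)]
DOCK=[box(-.046,.046,-.145,.145,0,.02)]
HOLD=[box(-.025,.025,-.025,.025,0,.038)]
STY=[box(-.008,.008,-.008,.008,.036,.081)]
TRAY=[box(-.064,.064,-.084,.084,0,.018)]
def T2(x,y,yaw,z=0):
    T=np.eye(4); T[:3,:3]=R.from_euler('z',yaw).as_matrix(); T[:3,3]=[x,y,z]; return T
def render(s,parts,T,up=4):
    m=np.zeros((400*up,640*up),np.uint8)
    for p in parts:
        q=proj(s,p@T[:3,:3].T+T[:3,3]); h=cv2.convexHull(((q+.5)*up-.5).astype(np.float32))
        cv2.fillConvexPoly(m,np.round(h).astype(np.int32),255)
    return cv2.resize(m,(640,400),interpolation=cv2.INTER_AREA)/255.
def fit(views,parts,x0,z=0,dz=None):
    """views: list (s,mask). fit x,y,yaw"""
    def cost(p):
        c=0
        for s,m in views:
            r=render(s,parts,T2(*p,z)); 
            c+=np.abs(r-m).sum()/max(m.sum(),1)
        return c/len(views)
    best=None
    x0=np.array(x0)
    sim=np.array([x0,x0+[.012,0,0],x0+[0,.012,0],x0+[0,0,.15]])
    r=minimize(cost,x0,method='Nelder-Mead',options=dict(initial_simplex=sim,xatol=1e-4,fatol=1e-4,maxiter=200))
    r=minimize(cost,r.x,method='Nelder-Mead',options=dict(initial_simplex=r.x+.5*(sim-x0),xatol=1e-4,fatol=1e-4,maxiter=200))
    return r.x,r.fun
def cen(m): 
    v,u=np.nonzero(m); return u.mean(),v.mean()
E
cat > l1.py <<'E'
from h import *
S={n:shot(n) for n in ['scene','side','wrist']}
for th in ['flat0','full0','dock','stylus','holder','tray_in','bridge','start_button']:
    for n,s in S.items():
        for d in silhouettes(s,th):
            m=d['mask']; print(th,n,round(d['confidence'],2),d['bbox'],int(m.sum()),np.round(onplane(s,[cen(m)],0.02)[0],3))
E
python3 l1.py
```

```text
flat0 scene 0.87 [450.3, 213.4, 18.1, 29.1] 418 [0.516 0.351 0.02 ]
flat0 scene 0.82 [435.4, 168.2, 18.9, 27.9] 410 [0.377 0.311 0.02 ]
flat0 scene 0.53 [250.6, 207.2, 125.9, 55.7] 3556 [0.61  0.022 0.02 ]
flat0 side 0.6 [185.3, 149.8, 27.7, 22.5] 526 [0.376 0.309 0.02 ]
flat0 side 0.6 [230.0, 117.5, 25.9, 26.6] 485 [0.514 0.349 0.02 ]
flat0 wrist 0.76 [418.9, 379.0, 17.1, 16.3] 218 [0.494 0.353 0.02 ]
full0 scene 0.7 [264.9, 211.1, 20.7, 28.1] 432 [ 0.586 -0.09   0.02 ]
full0 scene 0.67 [326.1, 219.3, 21.4, 26.3] 443 [0.587 0.063 0.02 ]
full0 side 0.73 [359.7, 213.7, 34.9, 27.1] 620 [ 0.601 -0.083  0.02 ]
full0 side 0.58 [317.0, 167.9, 31.6, 24.8] 471 [0.6   0.071 0.02 ]
full0 wrist 0.98 [353.3, 211.3, 50.6, 31.9] 1367 [0.596 0.066 0.02 ]
full0 wrist 0.73 [359.7, 88.5, 55.8, 30.4] 1779 [ 0.594 -0.089  0.02 ]
full0 wrist 0.28 [466.7, 106.3, 66.8, 53.7] 1940 [ 0.451 -0.059  0.02 ]
dock scene 0.88 [251.6, 210.3, 125.2, 49.5] 3364 [0.611 0.025 0.02 ]
dock side 0.7 [296.8, 151.8, 113.5, 106.8] 3853 [ 0.588 -0.008  0.02 ]
dock wrist 0.87 [338.6, 65.2, 85.5, 195.7] 10573 [ 0.603 -0.028  0.
[... 461 characters left out ...]
9.2, 214.2, 130.8, 48.3] 3440 [0.611 0.022 0.02 ]
tray_in side 0.6 [321.9, 300.0, 133.9, 100.0] 7635 [ 0.438 -0.3    0.02 ]
tray_in wrist 0.44 [469.2, 0.0, 13.7, 1.9] 20 [ 0.498 -0.204  0.02 ]
tray_in wrist 0.25 [341.7, 66.1, 80.7, 191.9] 10321 [ 0.603 -0.028  0.02 ]
bridge scene 0.87 [156.6, 200.4, 72.1, 48.0] 1806 [ 0.627 -0.287  0.02 ]
bridge scene 0.56 [175.1, 151.3, 73.0, 43.6] 2662 [ 0.451 -0.294  0.02 ]
bridge side 0.64 [424.2, 250.6, 76.8, 89.0] 3453 [ 0.63  -0.299  0.02 ]
bridge wrist 0.66 [327.0, 3.4, 48.2, 4.9] 319 [ 0.639 -0.199  0.02 ]
bridge wrist 0.21 [338.5, 66.0, 82.5, 191.7] 10595 [ 0.603 -0.027  0.02 ]
bridge wrist 0.17 [359.7, 86.6, 56.4, 36.2] 1774 [ 0.594 -0.089  0.02 ]
```

```bash
python3 -m pendant '[[[4,-2,0,0,0,0,1],[4,-2,0,0,0,0,1],[4,-2,0,0,0,0,1],[1,-2,0,0,0,0,1],[0,0,0,0,0,0,1],[0,0,0,0,0,0,1]]]'
cat > l2.py <<'E'
from h import *
import sys
S={n:shot(n,n+sys.argv[1]) for n in ['wrist']}
for th in ['flat0','full0','dock','stylus','holder','tray_in','bridge','start_button']:
    for n,s in S.items():
        for d in silhouettes(s,th):
            m=d['mask']; print(th,n,round(d['confidence'],2),d['bbox'],int(m.sum()),np.round(onplane(s,[cen(m)],0.02)[0],3))
E
python3 l2.py 1
```

```text
clock: 2.0
tool_pos: [0.6753, 0.123, 0.3037]
orientation: [-90.1, -0.1, 90.1]
force: [0.1, 0.3, -1.7]
opening: 0.0876
flat0 wrist 0.72 [386.8, 287.1, 33.0, 21.4] 463 [0.531 0.356 0.02 ]
flat0 wrist 0.29 [364.6, 164.9, 8.3, 9.4] 37 [0.6   0.126 0.02 ]
full0 wrist 0.95 [354.6, 0.4, 49.4, 28.4] 1430 [ 0.594 -0.088  0.02 ]
full0 wrist 0.93 [350.1, 117.1, 46.8, 25.8] 1089 [0.594 0.065 0.02 ]
dock wrist 0.77 [336.9, 0.0, 74.7, 189.9] 9542 [0.602 0.022 0.02 ]
stylus wrist 0.69 [481.5, 19.9, 34.7, 23.1] 533 [ 0.423 -0.069  0.02 ]
holder wrist 0.69 [457.3, 14.1, 46.8, 54.0] 1682 [ 0.452 -0.057  0.02 ]
tray_in wrist 0.23 [386.9, 286.3, 33.2, 21.1] 452 [0.531 0.356 0.02 ]
start_button wrist 0.59 [363.3, 165.1, 8.4, 8.8] 45 [0.6   0.126 0.02 ]
```

View pics/wrist1.png

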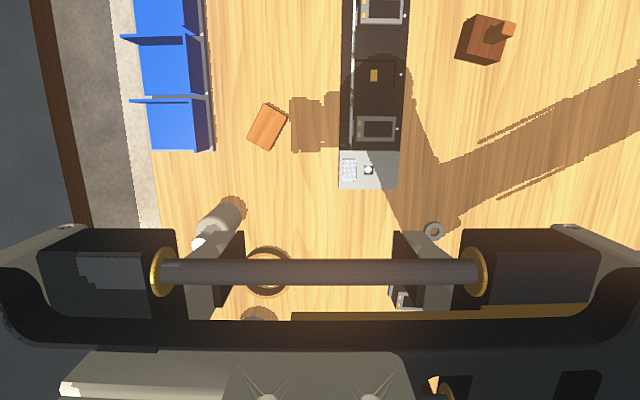

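```bash
cat > l3.py <<'E'
from h import *
PK=lambda y:[p+np.array([-.003,y,.006]) for p in PACK[:1]]
DP=DOCK+PK(-.1)+PK(.052)
def um(s,names,minc=.5,near=None):
    m=np.zeros((400,640),bool)
    for th in names:
        ds=silhouettes(s,th)
        for d in ds:
            if d['confidence']>minc:
                if near is not None:
                    c=onplane(s,[cen(d['mask'])],.02)[0]
                    if np.hypot(c[0]-near[0],c[1]-near[1])>near[2]: continue
                m|=d['mask']
    return m
if __name__=='__main__':
    V=[]
    for n in ['wrist','scene','side']:
        s=shot(n); m=um(s,['dock','full0'],.6,(.6,.013,.14)); V.append((s,m))
        print(n,fit([(s,m)],DP,[.598,.013,0]))
    print('all',fit(V,DP,[.598,.013,0]))
    for n,s in zip('wsi',[v[0] for v in V]):
        b=silhouettes(s,'start_button'); 
        if b: print(n,b[0]['confidence'],onplane(s,[cen(b[0]['mask'])],.013)[0])
    H=[]
    for s,_ in V:
        m=um(s,['holder','stylus'],.55,(.45,-.06,.08))
        if m.sum()>200: H.append((s,m)); print('holder',fit([(s,m)],HOLD+STY and HOLD+[p+[0,0,.002] for p in STY],[.45,-.06,.2]))
    print(fit(H,HOLD+[p+[0,0,.002] for p in STY],[.45,-.06,.2]))
    H=[]
    for s,_ in V[1:]:
        m=um(s,['tray_in'],.55,(.45,-.3,.08))
        if m.sum()>200: H.append((s,m)); print('tray',fit([(s,m)],TRAY,[.45,-.3,.0]))
    print(fit(H,TRAY,[.45,-.3,.0]))
E
python3 l3.py
```

```text
wrist (array([ 0.72896296, -0.32181481,  1.28148148]), np.float64(1.0))
scene (array([ 0.59700588,  0.01127377, -0.00960925]), np.float64(0.0416602886507763))
side (array([ 0.59742106,  0.01166968, -0.00184247]), np.float64(0.038302444265377385))
all (array([ 0.59675678, -0.05972084, -0.01139949]), np.float64(2.6739177919109154))
holder (array([ 0.44848729, -0.05731565, -0.16988231]), np.float64(0.06313670334519181))
holder (array([ 0.44582551, -0.0569332 , -0.21902255]), np.float64(0.10939585710827542))
(array([ 0.44783642, -0.05723855, -0.20192859]), np.float64(0.09457999170913872))
tray (array([ 0.43873345, -0.30084244,  0.08603015]), np.float64(0.022554802495123098))
tray (array([ 0.44045697, -0.29974496,  0.07963549]), np.float64(0.01870325778134516))
(array([ 0.43976763, -0.30045206,  0.07798623]), np.float64(0.023475723724773405))
```

```bash
python3 -m pendant '[[[0,0,0,0,7,0,1],[0,0,0,0,7,0,1],[0,0,0,0,7,0,1],[0,0,0,0,7,0,1],[0,0,0,0,7,0,1],[0,0,0,0,7,0,1],[0,0,0,0,7,0,1],[0,0,0,0,7,0,1],[0,0,0,0,7,0,1],[0,0,0,0,7,0,1],[0,0,0,0,7,0,1],[0,0,0,0,7,0,1]]]'; python3 -m pendant '[[[0,2,-2,0,6,0,0.7],[0,3,-2,0,0,0,0.7],[0,3,-2,0,0,0,0.7],[0,3,0,0,0,0,0.7],[0,0,0,0,0,0,0.7],[0,0,0,0,0,0,0.7]]]'
python3 l2.py 2
```

```text
clock: 4.45
tool_pos: [0.675, 0.1218, 0.3025]
orientation: [-90.0, -0.0, 5.7]
force: [-0.1, -0.2, -0.4]
opening: 0.0875
clock: 4.95
tool_pos: [0.6765, 0.0614, 0.1915]
orientation: [-90.1, 0.2, -0.0]
force: [0.3, 0.4, 1.8]
opening: 0.062
flat0 wrist 0.81 [553.4, 0.8, 69.1, 72.3] 3703 [0.516 0.351 0.02 ]
full0 wrist 0.65 [153.3, 82.3, 51.1, 55.3] 2432 [ 0.594 -0.093  0.02 ]
full0 wrist 0.59 [302.5, 79.2, 38.8, 61.7] 2164 [0.596 0.065 0.02 ]
dock wrist 0.66 [143.9, 72.6, 264.7, 84.5] 18002 [0.598 0.022 0.02 ]
tray_in wrist 0.74 [0.0, 0.0, 78.4, 38.8] 2398 [ 0.493 -0.242  0.02 ]
bridge wrist 0.61 [0.0, 120.3, 109.2, 57.5] 5053 [ 0.635 -0.255  0.02 ]
bridge wrist 0.32 [304.4, 80.2, 34.9, 60.5] 2013 [0.595 0.065 0.02 ]
```

View pics/wrist2.png

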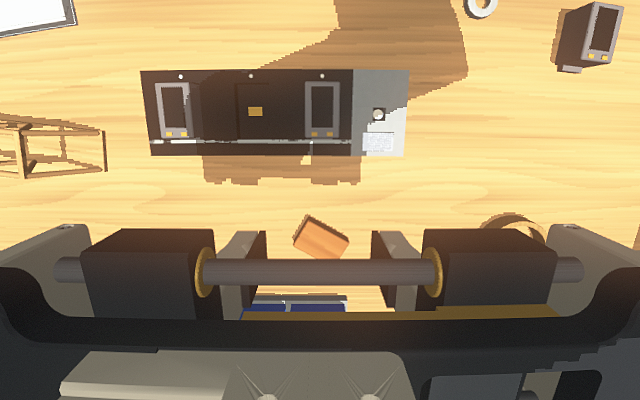

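```bash
cat > l4.py <<'E'
from l3 import *
s=shot('wrist')
m=um(s,['dock','full0'],.5,(.6,.013,.14)); print(m.sum())
p,c=fit([(s,m)],DP,[.597,.0115,-.005]); print(p,c)
for b in silhouettes(s,'start_button')[:1]: print(onplane(s,[cen(b['mask'])],.013)[0])
im=s['image'].copy()
T=T2(*p)
pts=[[x,y,.02] for x in(-.046,.046) for y in (-.145,.145)]+[[-.031,y+dy,.044] for y in(-.1,.052) for dy in(-.018,.018)]+[[.025,y+dy,.044] for y in(-.1,.052) for dy in(-.018,.018)]+[[0,.115,.013]]
for q in proj(s,np.array(pts)@T[:3,:3].T+T[:3,3]): cv2.circle(im,tuple(int(round(v*1)) for v in q),2,(255,0,0),-1)
cv2.imwrite('pics/dockfit.png',cv2.resize(im[50:180,120:430],None,fx=2.5,fy=2.5)[:,:,::-1])
E
python3 l4.py
```

```text
22504
[ 0.59857599  0.01207496 -0.00732563] 0.01565473327617574
[0.60005715 0.12581967 0.013     ]
```

View pics/dockfit.png

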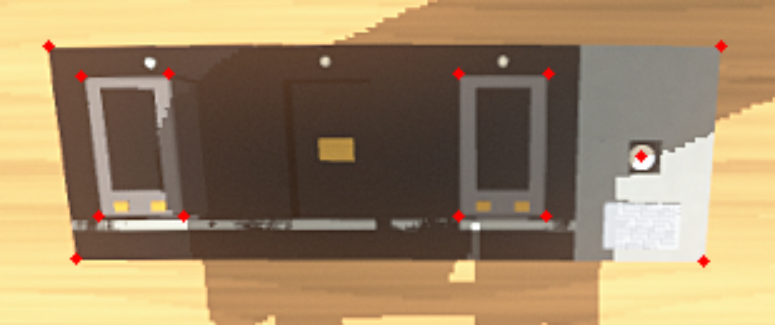

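```bash
python3 -m pendant '[[[-3,2,0.3,0,0.4,0,0.7],[-3,3,0,0,0,0,0.7],[-2,3,0,0,0,0,0.7],[0,3,0,0,0,0,0.7],[0,2,0,0,0,0,0.7],[0,0,0,0,0,0,0.7],[0,0,0,0,0,0,0.7]]]'
cat > w.py <<'E'
from h import *
import sys
s=shot('wrist',sys.argv[1]);o=ctrl.get_obs();print(o['clock'],np.round(o['tool_pos'],4),np.round(o['orientation'],2),np.round(o['force'],1),o['opening'])
E
python3 w.py w3
```

```text
clock: 6.18
tool_pos: [0.5973, 0.065, 0.0626]
orientation: [-90.1, 0.1, -0.4]
force: [1.3, -0.4, 0.8]
opening: 0.0612
6.2333 [0.5984 0.0654 0.0638] [-9.002e+01 -3.000e-02 -3.700e-01] [ 1.   0.3 -0.2] 0.06132858166200597
```

View pics/w3.png

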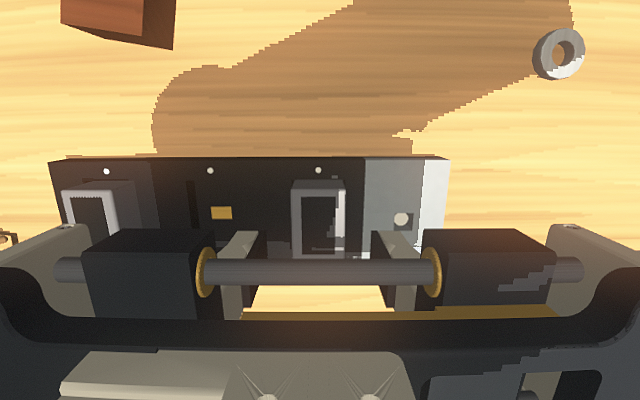

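```bash
python3 -m pendant '[[[-0.2,2,-0.1,0,0,0,0.7],[0,1.5,0,0,0,0,0.7],[0,0.4,0,0,0,0,0.7],[0,0,0,0,0,0,0.7],[0,0,0,0,0,0,0.3],[0,0,0,0,0,0,0],[0,0,0,0,0,0,0],[0,0,0,0,0,0,0],[0,0,0,0,0,0,0],[0,0,0,0,0,0,0]]]'; python3 w.py w4
```

```text
clock: 7.07
tool_pos: [0.596, 0.0644, 0.0247]
orientation: [-90.0, -0.1, -0.4]
force: [-1.3, 0.1, 5.4]
opening: 0.0354
7.1167 [0.5961 0.0644 0.0247] [-8.998e+01 -6.000e-02 -3.900e-01] [-1.   0.2  5.9] 0.03626672665129048
```

```bash
python3 -m pendant '[[[0.06,-0.128,0,0,0,2.25,0],[0.06,-0.128,0,0,0,2.25,0],[0.06,-0.128,0,0,0,2.25,0],[0.06,-0.128,0,0,0,2.25,0],[0.06,-0.128,0,0,0,2.25,0],[0.06,-0.128,0,0,0,2.25,0],[0.06,-0.128,0,0,0,2.25,0],[0.06,-0.128,0,0,0,2.25,0],[0,0,0,0,0,0,0]]]'; python3 w.py w5; python3 -c "
from h import *
shot('side','s5')"
```

```text
clock: 7.87
tool_pos: [0.6021, 0.0642, 0.0337]
orientation: [-90.0, 18.2, -0.4]
force: [-3.4, 1.9, 8.5]
opening: 0.0356
7.9167 [0.6021 0.0642 0.0338] [-90.01  18.09  -0.4 ] [-2.1  1.7  6.8] 0.03580878023940959
```

View pics/s5.png

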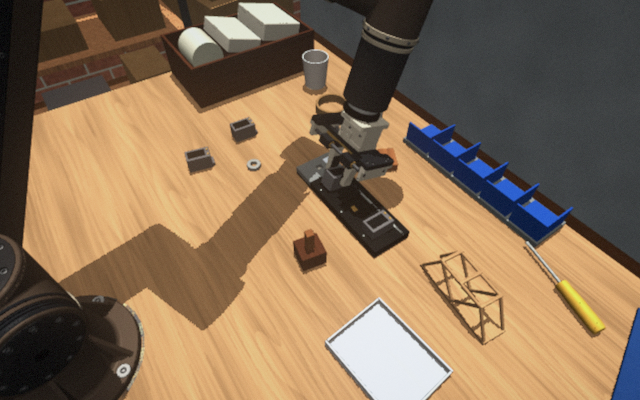

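```bash
python3 -m pendant '[[[-0.35,0.06,0,0,0,0,0],[-0.35,0.06,0,0,0,0,0],[-0.31,-0.95,0,0,0,0,0],[-0.93,-2.85,0,0,0,0,0],[-1.24,-3.8,0,0,0,0,0],[-1.24,-3.8,0,0,0,-6,0],[0,0,0,0,0,-6,0],[0,0,0,0,0,-6,0],[0,0,0,0,0,0,0]]]'; python3 w.py w6
```

```text
clock: 8.72
tool_pos: [0.5893, 0.0631, 0.1549]
orientation: [-89.9, -0.2, -0.4]
force: [-1.7, -1.1, -3.1]
opening: 0.0358
8.7667 [0.5906 0.0635 0.1553] [-89.99   0.    -0.35] [ 0.4 -0.  -1.7] 0.03605211323856013
```

View pics/w6.png

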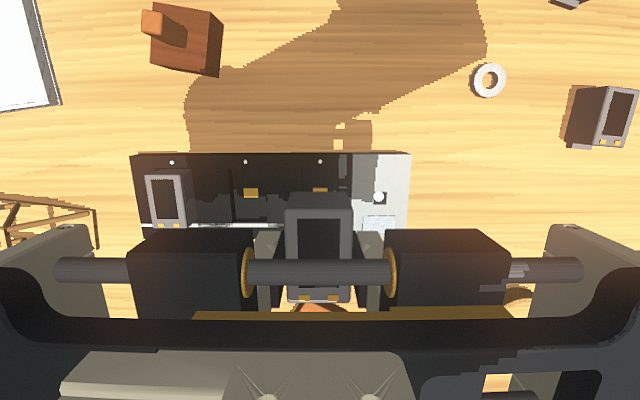

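```bash
python3 -m pendant '[[[-1.3,0,-3.7,0,0,0,0],[-1.3,0,-3.7,0,0,0,0],[-1.3,0,-3.7,0,0,0,0],[-1.3,0,-3.7,0,0,0,0],[-1.3,0,-3.7,0,0,0,0],[-1.3,0,-3.7,0,0,0,0],[-1.3,0,-3.7,0,0,0,0],[-1.3,0,-3.7,0,0,0,0],[-1.3,0,-3.7,0,0,0,0],[-1.3,0,-3.7,0,0,0,0],[-1.3,0,-3.7,0,0,0,0],[-0.3,0,-0.1,0,0,0,0]]]'; python3 -m pendant '[[[0,0,0,0,0,0,0],[0,0,0,0,0,0,0]]]'; python3 w.py w7; python3 -c "
from h import *
shot('side','s7')"
```

```text
clock: 9.77
tool_pos: [0.4436, -0.3476, 0.1543]
orientation: [-90.0, 0.1, -0.6]
force: [0.6, 1.1, -1.6]
opening: 0.0358
clock: 9.93
tool_pos: [0.4454, -0.3429, 0.1542]
orientation: [-90.0, 0.1, -0.5]
force: [0.4, 0.6, -0.8]
opening: 0.0354
9.9833 [ 0.4459 -0.3424  0.1544] [-8.997e+01  3.000e-02 -4.100e-01] [ 0.4 -0.1 -1.5] 0.03617435458035521
```

View pics/w7.png

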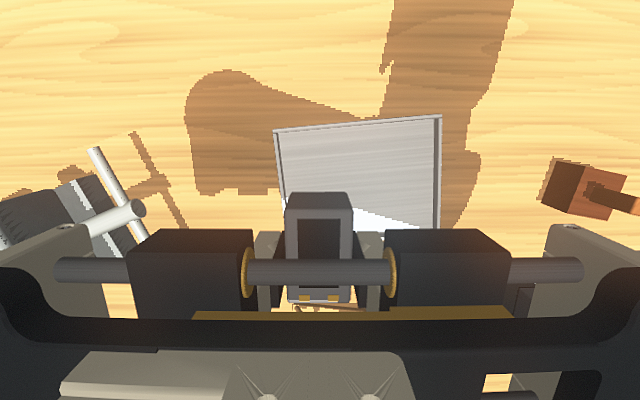

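View pics/s7.png

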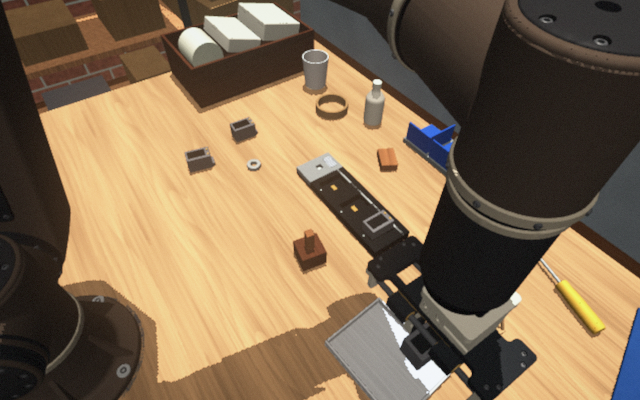

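```bash
python3 - <<'E'
from h import *
s=shot('wrist')
T=T2(.440,-.300,.079)
print(proj(s,np.array([[-.061,-.081,.018],[-.061,.081,.018],[.061,.081,.018]])@T[:3,:3].T+T[:3,3]).round())
E
```

```text
[[275. 130.]
 [438. 116.]
 [435. 231.]]
```

```bash
python3 -m pendant '[[[0,4,-0.2,0,0,0,0],[0,4,0,0,0,0,0],[0,3.4,0,0,0,0,0],[0,1.0,0,0,0,0,0],[0,0.5,0,0,0,0,0],[0,0.2,0,0,0,0,0],[0,0,0,0,0,0,0],[0,0,0,0,0,0,0]]]'; python3 w.py w8
```

```text
clock: 10.75
tool_pos: [0.4472, -0.3451, 0.0253]
orientation: [-90.1, -0.2, -0.4]
force: [0.8, -0.2, -1.3]
opening: 0.0358
10.8 [ 0.4471 -0.3451  0.0253] [-90.07  -0.17  -0.37] [-0.3 -0.4 -1.3] 0.03574835638508631
```

```bash
python3 -m pendant '[[[0,0.15,0,0,0,0,0],[0,0.1,0,0,0,0,0],[0,0,0,0,0,0,0],[0,0,0,0,0,0,0.25],[0,0,0,0,0,0,0.5],[0,0,0,0,0,0,0.55],[0,0,0,0,0,0,0.55],[0,-2,0,0,0,0,0.55],[0,-4,0,0,0,0,0.55],[0,-4,0,0,0,0,0.65],[0,-3,0,0,0,0,0.65]]]'; python3 w.py w9
```

```text
clock: 11.72
tool_pos: [0.4461, -0.3452, 0.1539]
orientation: [-90.1, -0.1, -0.4]
force: [1.7, -0.7, 0.1]
opening: 0.0548
11.7667 [ 0.4488 -0.3468  0.1598] [-90.31  -0.5   -0.31] [ 2.2 -1.6  5.9] 0.05612132836463076
```

View pics/w9.png

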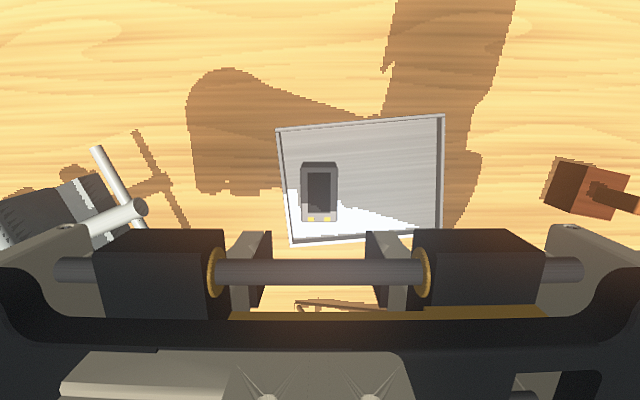

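```bash
python3 -m pendant '[[[1.85,0,3.22,0,0,0,0.65],[1.85,0,3.22,0,0,0,0.65],[1.85,0,3.22,0,0,0,0.65],[1.85,0,3.22,0,0,0,0.65],[1.85,0,3.22,0,0,0,0.65],[1.85,0,3.22,0,0,0,0.65],[1.85,0,3.22,0,0,0,0.65],[1.85,0,3.22,0,0,0,0.65],[0,3,0,0,0,0,0.65],[0,3,0,0,0,0,0.65],[0,3,0,0,0,0,0.65],[0,0,0,0,0,0,0.65]]]'; python3 -m pendant '[[[0,0,0,0,0,0,0.65],[0,0,0,0,0,0,0.65]]]'; python3 w.py w10
```

```text
clock: 12.77
tool_pos: [0.5914, -0.088, 0.055]
orientation: [-90.0, 0.5, -0.4]
force: [-1.6, -0.4, -1.2]
opening: 0.0569
clock: 12.93
tool_pos: [0.5965, -0.0884, 0.0623]
orientation: [-90.0, -0.1, -0.4]
force: [0.9, -0.3, 0.3]
opening: 0.0572
12.9833 [ 0.5969 -0.0883  0.0629] [-90.    -0.16  -0.39] [ 0.7  0.8 -0. ] 0.056998963207443305
```

View pics/w10.png

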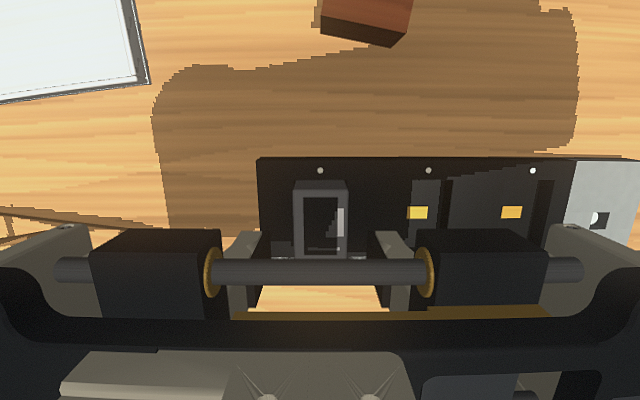

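```bash
python3 -m pendant '[[[-0.2,2,0,0,0,0,0.65],[0,1.5,0,0,0,0,0.65],[0,0.3,0,0,0,0,0.65],[0,0,0,0,0,0,0.65],[0,0,0,0,0,0,0.3],[0,0,0,0,0,0,0],[0,0,0,0,0,0,0],[0,0,0,0,0,0,0],[0,0,0,0,0,0,0],[0,0,0,0,0,0,0]]]';  python3 -m pendant '[[[0.06,-0.128,0,0,0,2.25,0],[0.06,-0.128,0,0,0,2.25,0],[0.06,-0.128,0,0,0,2.25,0],[0.06,-0.128,0,0,0,2.25,0],[0.06,-0.128,0,0,0,2.25,0],[0.06,-0.128,0,0,0,2.25,0],[0.06,-0.128,0,0,0,2.25,0],[0.06,-0.128,0,0,0,2.25,0],[0,0,0,0,0,0,0]]]'
```

```text
clock: 13.82
tool_pos: [0.5941, -0.088, 0.0238]
orientation: [-90.0, -0.1, -0.4]
force: [-0.9, 1.5, 6.0]
opening: 0.0356
clock: 14.57
tool_pos: [0.6, -0.0882, 0.0331]
orientation: [-90.0, 18.2, -0.4]
force: [-4.1, 1.8, 11.4]
opening: 0.036
```

```bash
python3 -m pendant '[[[-0.35,0.06,0,0,0,0,0],[-0.35,0.06,0,0,0,0,0],[-0.31,-0.95,0,0,0,0,0],[-0.93,-2.85,0,0,0,0,0],[-1.24,-3.8,0,0,0,0,0],[-1.24,-3.8,0,0,0,-6,0],[0,0,0,0,0,-6,0],[0,0,0,0,0,-6,0],[0,0,0,0,0,0,0]]]';  python3 -m pendant '[[[-2.5,0,-2.8,0,0,0,0],[-2.5,0,-2.8,0,0,0,0],[-2.5,0,-2.8,0,0,0,0],[-2.5,0,-2.8,0,0,0,0],[-2.5,0,-2.8,0,0,0,0],[-2.5,0,-2.8,0,0,0,0],[0,3,0,0,0,0,0],[0,0,0,0,0,0,0],[0,0,0,0,0,0,0],[0,0,0,0,0,0,0]]]'; python3 w.py w11
```

```text
clock: 15.32
tool_pos: [0.5878, -0.0883, 0.1544]
orientation: [-89.9, -0.3, -0.5]
force: [-2.1, -0.1, -2.2]
opening: 0.0356
clock: 16.15
tool_pos: [0.4418, -0.2548, 0.124]
orientation: [-90.0, 0.0, -0.4]
force: [-0.2, 0.4, -0.2]
opening: 0.0356
16.2 [ 0.4423 -0.2547  0.1243] [-9.002e+01 -3.000e-02 -3.300e-01] [ 0.4 -0.5 -1.2] 0.03579032976573409
```

View pics/w11.png

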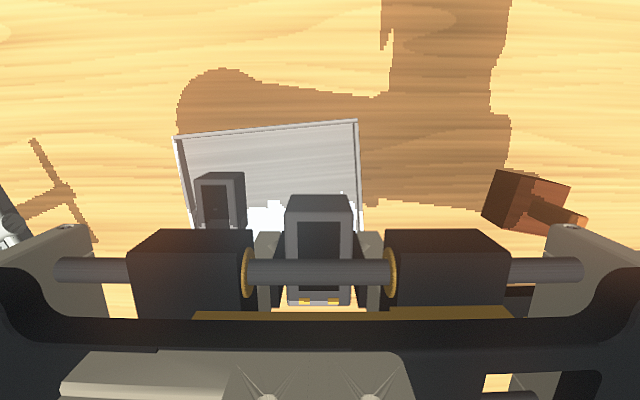

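```bash
python3 -m pendant '[[[-0.3,4,0,0,0,0,0],[0,4,0,0,0,0,0],[0,1.5,0,0,0,0,0],[0,0.5,0,0,0,0,0],[0,0.2,0,0,0,0,0],[0,0,0,0,0,0,0],[0,0,0,0,0,0,0]]]'; python3 -m pendant '[[[0,0.15,0,0,0,0,0],[0,0,0,0,0,0,0],[0,0,0,0,0,0,0],[0,0,0,0,0,0,0.25],[0,0,0,0,0,0,0.5],[0,0,0,0,0,0,0.55],[0,0,0,0,0,0,0.55],[0,-2,0,0,0,0,0.55],[0,-4,0,0,0,0,0.55],[0,-4,0,0,0,0,0.65],[0,-4,0,0,0,0,0.65]]]'; python3 w.py w12
```

```text
clock: 16.78
tool_pos: [0.4401, -0.2548, 0.0226]
orientation: [-90.0, -0.1, -0.3]
force: [-0.3, 0.4, -0.7]
opening: 0.0356
clock: 17.7
tool_pos: [0.4377, -0.255, 0.1614]
orientation: [-90.0, 0.1, -0.4]
force: [1.7, -0.9, -1.0]
opening: 0.0551
17.75 [ 0.4419 -0.2567  0.1699] [-90.25  -0.56  -0.29] [ 4.1 -1.9  9.3] 0.05591443359251549
```

View pics/w12.png

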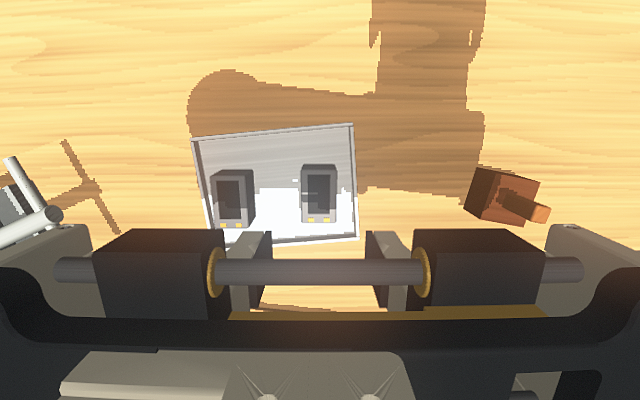

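```bash
cat > lf.py <<'E'
from h import *
import sys
names=sys.argv[1].split(',')
S=[shot(n) for n in names]
M=[]
for s in S:
    for d in silhouettes(s,'flat0'):
        if d['confidence']>.35:
            c=onplane(s,[cen(d['mask'])],.02)[0]; M.append((s,d['mask'],c)); print(s['shot'],round(d['confidence'],2),c.round(3),int(d['mask'].sum()))
done=[]
for s,m,c in M:
    if any(np.hypot(*(c-e)[:2])<.03 for e in done): continue
    done.append(c)
    V=[(a,b) for a,b,e in M if np.hypot(*(c-e)[:2])<.03]
    r=[]
    for y in np.radians([0,60,120,180,240,300]):
        r.append(fit(V,PACK,[c[0],c[1],y]))
    r.sort(key=lambda t:t[1])
    for p,f in r[:3]: print(len(V),p[:2].round(4),np.degrees(p[2]).round(1),round(f,4))
E
python3 lf.py scene,side
```

```text
26 0.64 [0.376 0.311 0.02 ] 396
26 0.57 [0.517 0.35  0.02 ] 466
27 0.74 [0.514 0.349 0.02 ] 478
27 0.57 [0.376 0.307 0.02 ] 500
27 0.48 [ 0.635 -0.318  0.02 ] 2230
2 [0.3751 0.311 ] -11.9 0.1186
2 [0.3756 0.3107] 347.8 0.1188
2 [0.3751 0.3111] -12.1 0.1191
2 [0.5142 0.3503] -4.8 0.0717
2 [0.5141 0.3504] 355.0 0.0717
2 [0.5142 0.3505] -4.1 0.0734
1 [ 0.6134 -0.344 ] 261.5 0.537
1 [ 0.6129 -0.3439] 259.2 0.5379
1 [ 0.613  -0.3434] 259.9 0.5382
```

```bash
python3 -m pendant '[[[0.8,0,3.8,0,0,0,0.65],[0.8,0,3.8,0,0,0,0.65],[0.8,0,3.8,0,0,0,0.65],[0.8,0,3.8,0,0,0,0.65],[0.8,0,3.8,0,0,0,0.65],[0.8,0,3.8,0,0,0,0.65],[0.8,0,3.8,0,0,0,0.65],[0.8,0,3.8,0,0,0,0.65],[0.8,0,3.8,0,0,0,0.65],[0.8,0,3.8,0,0,0,0.65],[0.8,0,3.8,0,0,0,0.65],[0.8,0,3.8,0,0,0,0.65]]]' ; python3 -m pendant '[[[0.5,0,3.8,0,0,0,0.65],[0.5,0,3.8,0,0,0,0.65],[0.5,0,3.0,0,0,0,0.65],[0.5,0,3,0,0,0,0.65],[0,0,0,0,0,0,0.65],[0,0,0,0,0,0,0.65],[0,0,0,0,0,0,0.65]]]' ; python3 w.py w13; python3 lf.py wrist
```

```text
clock: 18.95
tool_pos: [0.5366, 0.2017, 0.1579]
orientation: [-90.1, 0.1, -0.4]
force: [1.2, 0.3, 0.6]
opening: 0.0567
clock: 19.53
tool_pos: [0.5575, 0.3355, 0.1577]
orientation: [-90.1, 0.2, -0.4]
force: [0.3, -0.9, 1.0]
opening: 0.057
19.5833 [0.5577 0.3351 0.1583] [-90.11   0.12  -0.42] [ 0.3 -0.5  0.3] 0.05684318593296977
29 0.95 [0.516 0.353 0.02 ] 2196
29 0.61 [0.393 0.27  0.02 ] 1522
1 [0.5153 0.3515] 354.8 0.0386
1 [0.5155 0.3515] -5.0 0.0387
1 [0.5153 0.3514] -5.3 0.039
1 [0.3711 0.2724] -9.0 0.0299
1 [0.371  0.2727] 350.7 0.0333
1 [0.371  0.2658] 15.7 0.1078
```

View pics/w13.png

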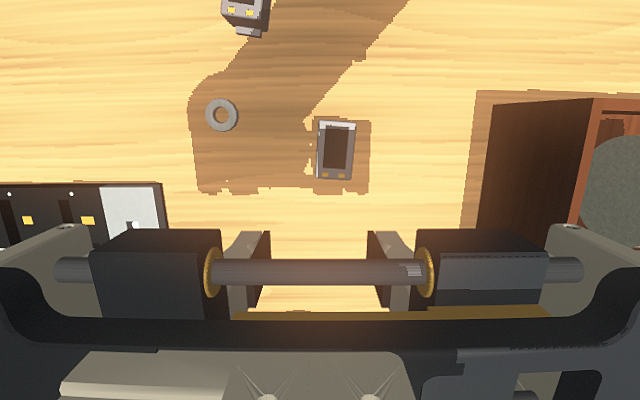

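```bash
python3 - <<'E'
from h import *
s=shot('scene','sc14'); w=shot('wrist')
print(onplane(s,[[533,200],[535,350]],0).round(3), onplane(w,[[492,105],[476,220]],0).round(3))
for z in (0,.05,.1): print(z,onplane(w,[[590,100]],z).round(3))
E
```

```text
[[0.38  0.543 0.   ]
 [0.803 0.513 0.   ]] [[0.474 0.52  0.   ]
 [0.603 0.52  0.   ]]
0 [[0.467 0.631 0.   ]]
0.05 [[0.47  0.584 0.05 ]]
0.1 [[0.473 0.538 0.1  ]]
```

View pics/sc14.png

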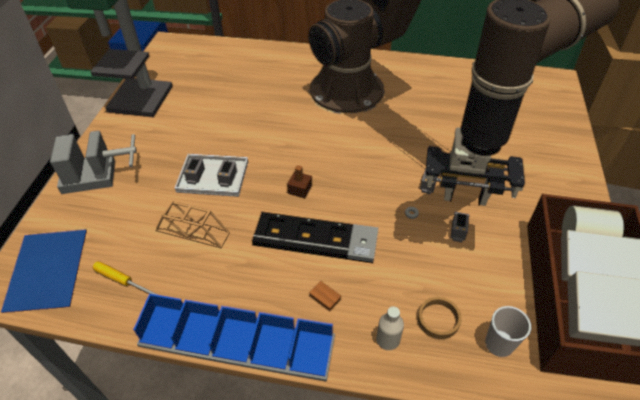

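```bash
python3 -m pendant '[[[-2.1,2,0.8,0,0,0,0.65],[-2.1,3,0.8,0,0,0,0.65],[0,3,0,0,4.7,0,0.65],[0,1.8,0,0,0,0,0.65],[0,0,0,0,0,0,0.65],[0,0,0,0,0,0,0.65],[0,0,0,0,0,0,0.65]]]' ; python3 w.py w15; python3 lf.py wrist
```

```text
clock: 20.37
tool_pos: [0.5175, 0.3528, 0.0633]
orientation: [-89.9, -0.1, -5.1]
force: [-0.3, 0.8, 0.2]
opening: 0.0572
20.4167 [0.5177 0.353  0.0636] [-89.88  -0.11  -5.09] [ 0.   0.6 -0.2] 0.05702236067144208
33 0.74 [0.515 0.351 0.02 ] 4397
33 0.62 [0.384 0.27  0.02 ] 5252
1 [0.5149 0.3511] -4.3 0.0729
1 [0.5149 0.3511] -4.3 0.0729
1 [0.5153 0.351 ] 355.1 0.0734
1 [0.3712 0.2723] -8.9 0.0424
1 [0.3711 0.2725] -9.4 0.0428
1 [0.3715 0.2727] 350.2 0.0432
```

View pics/w15.png

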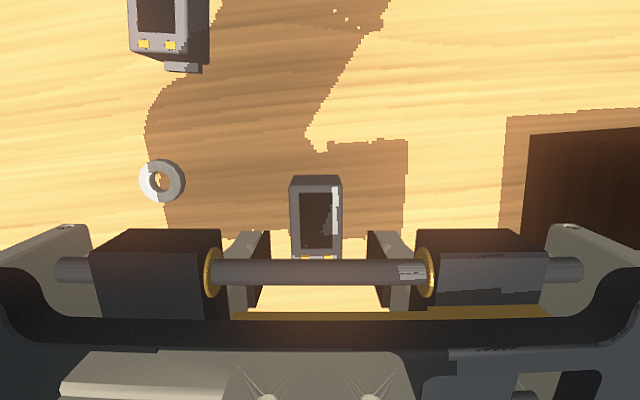

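```bash
python3 -m pendant '[[[-0.25,2,-0.15,0,0,0,0.65],[0,2,0,0,0,0,0.65],[0,0.35,0,0,0,0,0.65],[0,0,0,0,0,0,0.65],[0,0,0,0,0,0,0.3],[0,0,0,0,0,0,0],[0,0,0,0,0,0,0],[0,0,0,0,0,0,0],[0,0,0,0,0,0,0],[0,0,0,0,0,0,0]]]'; python3 w.py w16
```

```text
clock: 21.35
tool_pos: [0.5143, 0.3516, 0.0193]
orientation: [-89.9, -0.1, -5.1]
force: [-1.8, -0.4, 6.5]
opening: 0.0357
21.4 [0.5143 0.3516 0.0193] [-8.994e+01 -6.000e-02 -5.080e+00] [-1.4 -0.1  6.1] 0.03593800017732939
```

View pics/w16.png

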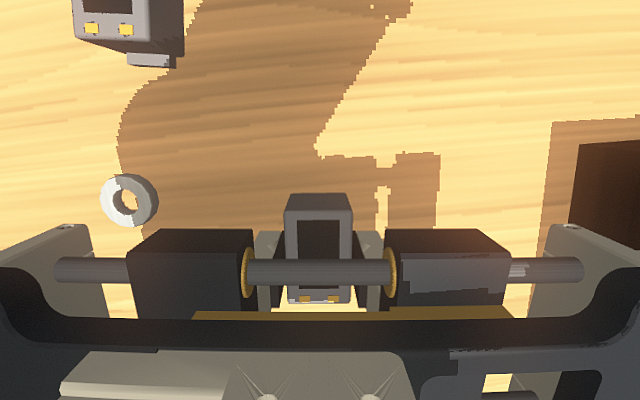

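```bash
python3 -m pendant '[[[0,-3,0,0,0,0,0],[0,-4,0,0,0,0,0],[0,-4,0,0,-4.7,0,0],[1,-1,-3.6,0,0,0,0],[1,0,-3.6,0,0,0,0],[1,0,-3.6,0,0,0,0],[1,0,-3.6,0,0,0,0],[1,0,-3.6,0,0,0,0],[1,0,-3.6,0,0,0,0],[1,0,-3.6,0,0,0,0],[1,0,-3.6,0,0,0,0],[0,0,0,0,0,6,0]]]'; python3 -m pendant '[[[0,0,0,0,0,6,0],[0,0,0,0,0,6,0],[0,0,0,0,0,0,0],[0,0,0,0,0,0,0],[0,0,0,0,0,0,0]]]'; python3 w.py w17
```

```text
clock: 22.4
tool_pos: [0.5879, 0.0569, 0.138]
orientation: [-90.0, 6.1, -0.6]
force: [-2.4, 0.2, -2.5]
opening: 0.0358
clock: 22.82
tool_pos: [0.5916, 0.0625, 0.1374]
orientation: [-90.0, 18.0, -0.4]
force: [0.3, 0.6, -1.4]
opening: 0.0355
22.8667 [0.5915 0.0626 0.1383] [-90.    17.93  -0.39] [ 0.5  0.5 -2. ] 0.035920314495177734
```

View pics/w17.png

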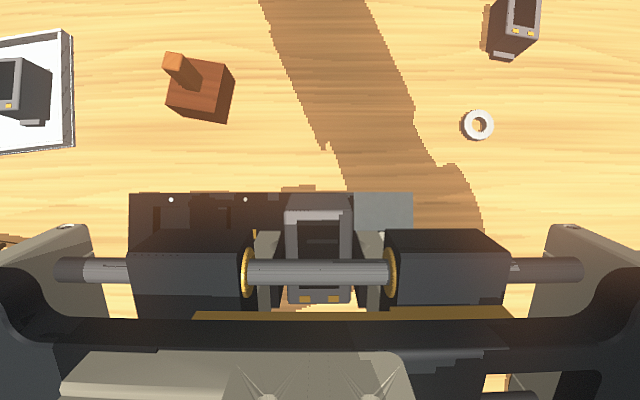

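```bash
python3 -m pendant '[[[1.1,3,0.06,0,0,0,0],[1.1,3,0.05,0,0,0,0],[1.1,2.95,0.05,0,0,0,0],[0,0,0,0,0,0,0],[0,0,0,0,0,0,0],[0,0,0,0,0,0,0]]]'; python3 w.py w18;python3 -c "
from h import *
shot('side','s18')"
```

```text
clock: 23.37
tool_pos: [0.5965, 0.0645, 0.0455]
orientation: [-90.0, 17.8, -0.3]
force: [-0.7, 0.9, -1.5]
opening: 0.0359
23.4167 [0.597  0.0646 0.0459] [-89.95  17.75  -0.33] [-0.  -0.1 -1.1] 0.035489080511883916
```

View pics/w18.png

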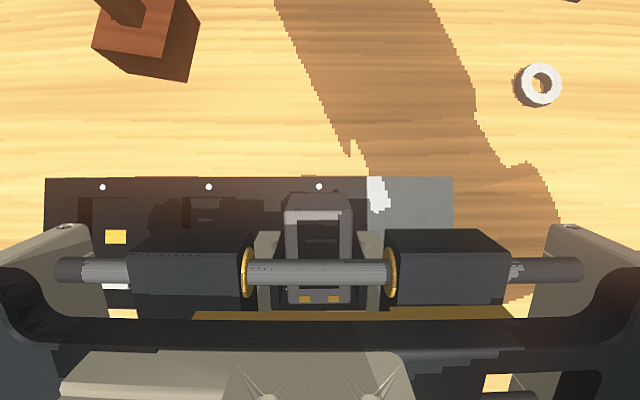

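View pics/s18.png

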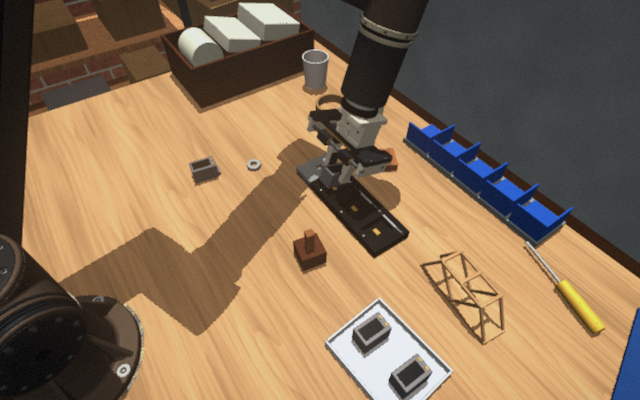

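```bash
python3 -m pendant '[[[-0.19,0.06,-0.05,0,0,0.2,0],[0.15,0.45,0,0,0,0,0],[0.1,0.3,0,0,0,0,0],[0.06,0.2,0,0,0,0,0],[0,0,0,0,0,0,0],[0,0,0,0,0,0,0]]]'; python3 w.py w19
```

```text
clock: 23.97
tool_pos: [0.5934, 0.0639, 0.0341]
orientation: [-90.0, 18.2, -0.4]
force: [-2.4, 1.7, 7.7]
opening: 0.0356
24.0167 [0.5934 0.0639 0.034 ] [-89.99  18.22  -0.36] [-2.5  2.   8.1] 0.03537604965721905
```

```bash
python3 -m pendant '[[[0.17,-0.11,0,0,0,0,0],[0.19,-0.06,0,0,0,0,0],[0.19,-0.06,0,0,0,0,0],[0,0,0,0,0,0,0],[0,0,0,0,0,0,0]]]'; python3 -m pendant '[[[0.095,-0.03,0,0,0,0,0],[0,0,0,0,0,0,0]]]';  python3 -m pendant '[[[0.095,-0.03,0,0,0,0,0],[0,0,0,0,0,0,0]]]'; python3 -m pendant '[[[0.095,-0.03,0,0,0,0,0],[0,0,0,0,0,0,0]]]'
```

```text
clock: 24.43
tool_pos: [0.5978, 0.0637, 0.0342]
orientation: [-90.0, 18.4, -0.4]
force: [-6.4, 3.1, 8.4]
opening: 0.0356
clock: 24.6
tool_pos: [0.5984, 0.0637, 0.0342]
orientation: [-90.0, 18.4, -0.4]
force: [-7.6, 2.8, 9.7]
opening: 0.0358
clock: 24.77
tool_pos: [0.5992, 0.0638, 0.0342]
orientation: [-90.0, 18.5, -0.4]
force: [-7.6, 2.9, 10.0]
opening: 0.0358
clock: 24.93
tool_pos: [0.6004, 0.0637, 0.0342]
orientation: [-90.0, 18.4, -0.4]
force: [-7.6, 2.6, 9.6]
opening: 0.0361
```

```bash
python3 -m pendant '[[[0.095,-0.03,0,0,0,0,0],[0,0,0,0,0,0,0]]]';  python3 -m pendant '[[[0.095,-0.03,0,0,0,0,0],[0,0,0,0,0,0,0]]]'; python3 -m pendant '[[[0.095,-0.03,0,0,0,0,0],[0,0,0,0,0,0,0]]]'
```

```text
clock: 25.1
tool_pos: [0.6014, 0.0637, 0.0342]
orientation: [-90.0, 18.4, -0.4]
force: [-8.0, 3.4, 9.5]
opening: 0.0356
clock: 25.27
tool_pos: [0.6015, 0.0637, 0.0343]
orientation: [-90.0, 18.5, -0.4]
force: [-10.3, 3.0, 11.5]
opening: 0.0358
clock: 25.43
tool_pos: [0.6016, 0.0637, 0.0342]
orientation: [-90.0, 18.6, -0.4]
force: [-12.1, 5.0, 12.8]
opening: 0.0358
```

```bash
python3 -m pendant '[[[-0.072,0.135,0,0,0,-2.25,0],[-0.072,0.135,0,0,0,-2.25,0],[-0.072,0.135,0,0,0,-2.25,0],[-0.072,0.135,0,0,0,-2.25,0],[0,0,0,0,0,0,0]]]'; python3 w.py w20
```

```text
clock: 25.85
tool_pos: [0.5987, 0.0638, 0.0297]
orientation: [-90.0, 9.2, -0.4]
force: [-6.2, 2.2, 5.1]
opening: 0.0356
25.9 [0.5987 0.0638 0.0297] [-90.     9.33  -0.37] [-8.5  3.7  8.4] 0.036018572615293204
```

```bash
python3 -m pendant '[[[-0.072,0.135,0,0,0,-2.25,0],[-0.072,0.135,0,0,0,-2.25,0],[-0.072,0.135,0,0,0,-2.25,0],[-0.072,0.135,0,0,0,-2.4,0],[0,0,0,0,0,0,0]]]'; python3 w.py w21
```

```text
clock: 26.32
tool_pos: [0.5966, 0.0638, 0.0251]
orientation: [-90.0, -0.1, -0.4]
force: [-4.2, 1.6, 7.3]
opening: 0.0357
26.3667 [0.5967 0.0638 0.0251] [-9.0e+01  2.0e-02 -3.5e-01] [-6.9  2.5 10.3] 0.035974636728599275
```

View pics/w21.png

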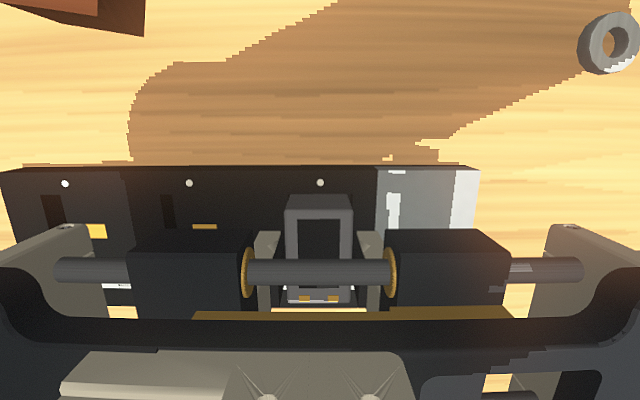

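```bash
python3 -m pendant '[[[0,0.1,0,0,0,0,0],[0,0,0,0,0,0,0],[0,-0.05,0,0,0,0,0.3],[0,0,0,0,0,0,0.55],[0,0,0,0,0,0,0.55],[0,0,0,0,0,0,0.55],[0,-2,0,0,0,0,0.55],[0,-4,0,0,0,0,0.65],[0,-4,0,0,0,0,0.65],[0,0,0,0,0,0,0.65],[0,0,0,0,0,0,0.65]]]'; python3 w.py w22; python3 lf.py wrist
```

```text
clock: 27.28
tool_pos: [0.5999, 0.0642, 0.1261]
orientation: [-89.9, -0.2, -0.4]
force: [-0.3, 0.4, -0.4]
opening: 0.0565
27.3333 [0.5985 0.0638 0.1241] [-8.994e+01 -5.000e-02 -4.200e-01] [-0.3 -0.1 -0.2] 0.05684861645566302
42 0.73 [0.599 0.063 0.02 ] 2784
1 [0.5981 0.0633] -0.6 0.0245
1 [0.5981 0.0633] -0.6 0.0247
1 [0.5981 0.0634] 359.6 0.0248
```

View pics/w22.png

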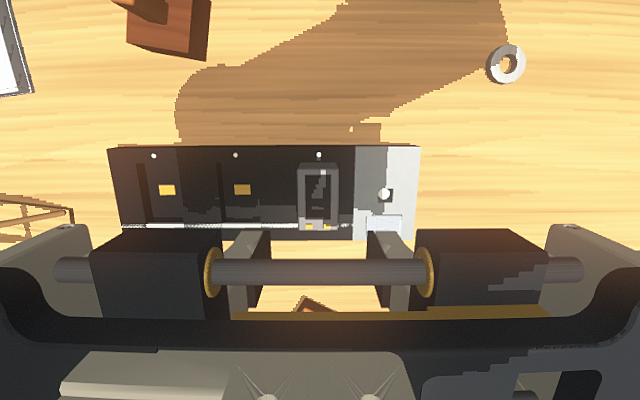

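```bash
python3 -m pendant '[[[-2,-0.4,2.95,0,0,0,0.65],[-2,-0.4,2.95,0,0,0,0.65],[-2,-0.4,2.95,0,0,0,0.65],[-2,-0.4,2.95,0,0,0,0.65],[-2,-0.4,2.95,0,0,0,0.65],[-2,-0.4,2.95,0,3,0,0.65],[-2,-0.4,2.95,0,5,0,0.65],[0,0,0,0,0,0,0.65],[0,0,0,0,0,0,0.65],[0,0,0,0,0,0,0.65]]]'; python3 w.py w23; python3 lf.py wrist,side
```

```text
clock: 28.27
tool_pos: [0.4606, 0.2718, 0.1503]
orientation: [-90.1, 0.1, -8.3]
force: [0.0, -0.1, 0.1]
opening: 0.057
28.3167 [0.4609 0.2714 0.1504] [-90.11   0.11  -8.36] [ 0.7 -0.2  0.6] 0.057225011544613624
44 0.77 [0.372 0.271 0.02 ] 2658
44 0.37 [ 0.442 -0.051  0.02 ] 2153
45 0.97 [0.371 0.271 0.02 ] 587
45 0.59 [0.602 0.071 0.02 ] 494
2 [0.3715 0.2725] -9.7 0.0688
2 [0.3717 0.2723] -9.7 0.0701
2 [0.3717 0.2723] 350.4 0.0706
1 [ 0.4401 -0.0661] 81.5 0.2225
1 [ 0.4401 -0.0617] 262.8 0.2356
1 [ 0.4455 -0.0655] 109.0 0.2763
1 [0.6023 0.0709] 6.3 0.2441
1 [0.6041 0.0722] 364.8 0.245
1 [0.6037 0.0722] 367.0 0.2463
```

View pics/w23.png

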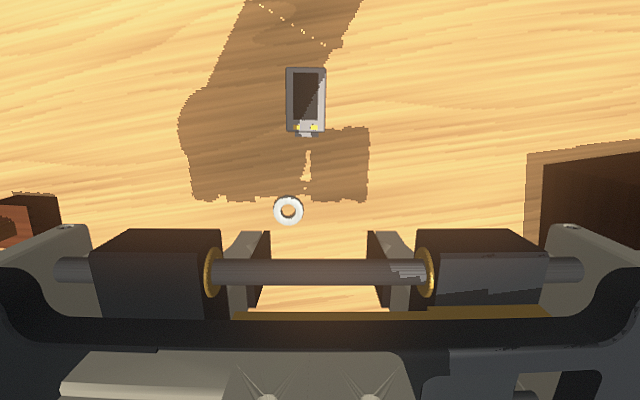

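```bash
python3 -m pendant '[[[-3,2,-0.4,0,0,0,0.65],[-3,2,-0.4,0,0,0,0.65],[-2.85,2,-0.4,0,0,0,0.65],[0,2.5,0,0,1.2,0,0.65],[0,0,0,0,0,0,0.65],[0,0,0,0,0,0,0.65],[0,0,0,0,0,0,0.65]]]' ; python3 w.py w24; python3 lf.py wrist
```

```text
clock: 29.1
tool_pos: [0.3729, 0.2737, 0.0675]
orientation: [-90.0, 0.0, -9.6]
force: [-0.4, 1.1, 0.1]
opening: 0.0572
29.15 [0.3731 0.274  0.0677] [-8.992e+01 -1.000e-02 -9.610e+00] [0.9 0.6 0.6] 0.05712372133205831
47 0.63 [0.372 0.272 0.02 ] 4231
1 [0.3722 0.2722] 350.3 0.0623
1 [0.3718 0.2724] -9.8 0.0637
1 [0.3717 0.2725] -9.5 0.0654
```

View pics/w24.png

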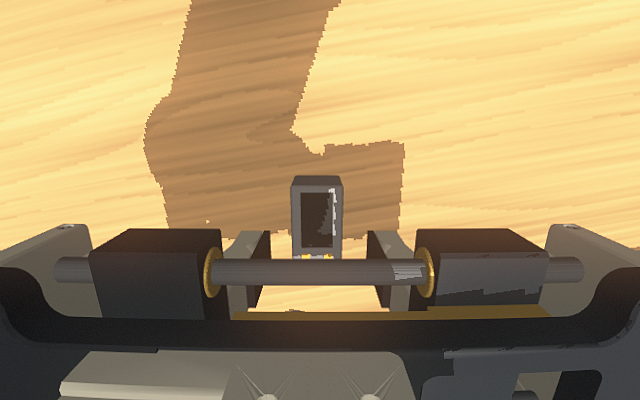

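Centred; lower and grip.

```bash
python3 -m pendant '[[[-0.12,2,-0.15,0,0,0,0.65],[0,2,0,0,0,0,0.65],[0,0.8,0,0,0,0,0.65],[0,0,0,0,0,0,0.65],[0,0,0,0,0,0,0.3],[0,0,0,0,0,0,0],[0,0,0,0,0,0,0],[0,0,0,0,0,0,0],[0,0,0,0,0,0,0],[0,0,0,0,0,0,0]]]'; python3 w.py w25
```

```text
clock: 30.08
tool_pos: [0.3706, 0.2725, 0.0194]
orientation: [-89.9, 0.0, -9.6]
force: [-1.4, -0.1, 6.1]
opening: 0.0359
30.1333 [0.3706 0.2725 0.0193] [-8.993e+01  1.000e-02 -9.580e+00] [-0.2 -0.1  7.1] 0.03550765924704447
```

```bash
python3 -m pendant '[[[0,-3,0,0,0,0,0],[0,-4,0,0,-4.6,0,0],[0,-4,0,0,-4.6,0,0],[2.2,-1,-2.85,0,0,0,0],[2.2,0,-2.85,0,0,0,0],[2.2,0,-2.85,0,0,0,0],[2.2,0,-2.85,0,0,0,0],[2.2,0,-2.85,0,0,0,0],[2.2,0,-2.85,0,0,0,0],[2.2,0,-2.85,0,0,0,0],[2.2,0,-2.85,0,0,0,0],[2.2,0,-2.85,0,0,0,0]]]'; python3 -m pendant '[[[2.2,0,-2.85,0,0,0,0],[0,0,0,0,0,6,0],[0,0,0,0,0,6,0],[0,0,0,0,0,6,0],[0,0,0,0,0,0.3,0],[0,0,0,0,0,0,0],[0,0,0,0,0,0,0]]]'; python3 w.py w26
```

```text
clock: 31.13
tool_pos: [0.567, 0.0123, 0.1383]
orientation: [-90.0, 0.1, -0.4]
force: [-0.5, 0.9, -1.5]
opening: 0.0361
clock: 31.72
tool_pos: [0.5881, -0.0147, 0.1375]
orientation: [-90.0, 18.3, -0.4]
force: [-0.1, -0.8, -0.5]
opening: 0.0354
31.7667 [ 0.5879 -0.0146  0.1384] [-90.    18.28  -0.39] [-0.2  0.  -1.1] 0.0360877021959784
```

View pics/w26.png

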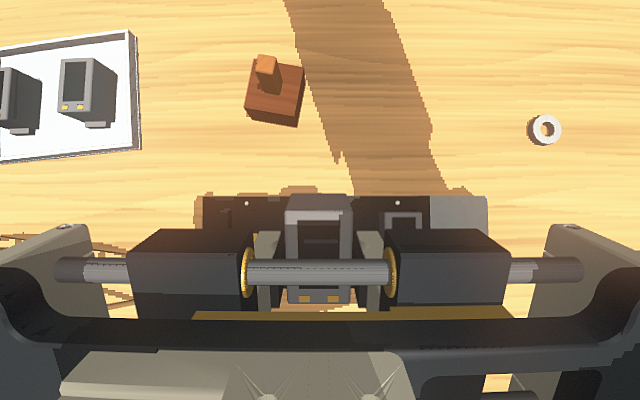

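```bash
python3 -m pendant '[[[1.1,2.9,0.08,0,0,0,0],[1.1,2.9,0.08,0,0,0,0],[1.09,2.86,0.08,0,0,0,0],[0,0,0,0,0,0,0],[0,0,0,0,0,0,0],[0,0,0,0,0,0,0]]]'; python3 w.py w27
```

```text
clock: 32.27
tool_pos: [0.5932, -0.0121, 0.0483]
orientation: [-90.0, 18.2, -0.3]
force: [1.0, 0.2, -0.2]
opening: 0.0358
32.3167 [ 0.5936 -0.0121  0.0486] [-89.98  18.1   -0.34] [-0.3  0.4 -0.7] 0.03601400986718982
```

```bash
python3 -m pendant '[[[-0.14,0.05,0,0,0,0,0],[0.18,0.55,0,0,0,0,0],[0.15,0.45,0,0,0,0,0],[0.1,0.3,0,0,0,0,0],[0,0,0,0,0,0,0],[0,0,0,0,0,0,0]]]'; python3 w.py w28
```

```text
clock: 32.82
tool_pos: [0.5901, -0.0122, 0.0332]
orientation: [-90.0, 18.4, -0.4]
force: [-4.4, 2.3, 9.7]
opening: 0.0355
32.8667 [ 0.5901 -0.0122  0.0332] [-90.01  18.42  -0.38] [-3.9  1.2  9.7] 0.03580126292485069
```

```bash
python3 -m pendant '[[[0.17,-0.11,0,0,0,0,0],[0.19,-0.06,0,0,0,0,0],[0.19,-0.06,0,0,0,0,0],[0.19,-0.06,0,0,0,0,0],[0,0,0,0,0,0,0],[0,0,0,0,0,0,0]]]'; python3 -m pendant '[[[0.095,-0.03,0,0,0,0,0],[0,0,0,0,0,0,0]]]';  python3 -m pendant '[[[0.095,-0.03,0,0,0,0,0],[0,0,0,0,0,0,0]]]'; python3 -m pendant '[[[0.095,-0.03,0,0,0,0,0],[0,0,0,0,0,0,0]]]'
```

```text
clock: 33.37
tool_pos: [0.5966, -0.0123, 0.0333]
orientation: [-90.0, 18.6, -0.4]
force: [-7.3, 3.7, 10.2]
opening: 0.036
clock: 33.53
tool_pos: [0.5973, -0.0122, 0.0333]
orientation: [-90.0, 18.6, -0.4]
force: [-8.8, 2.4, 11.7]
opening: 0.0359
clock: 33.7
tool_pos: [0.5982, -0.0123, 0.0334]
orientation: [-90.0, 18.6, -0.4]
force: [-8.0, 3.3, 11.0]
opening: 0.0358
clock: 33.87
tool_pos: [0.5993, -0.0123, 0.0333]
orientation: [-90.0, 18.6, -0.4]
force: [-8.7, 2.9, 11.1]
opening: 0.0355
```

```bash
python3 -m pendant '[[[0.095,-0.03,0,0,0,0,0],[0,0,0,0,0,0,0]]]';  python3 -m pendant '[[[0.095,-0.03,0,0,0,0,0],[0,0,0,0,0,0,0]]]'; python3 -m pendant '[[[0.095,-0.03,0,0,0,0,0],[0,0,0,0,0,0,0]]]'
```

```text
clock: 34.03
tool_pos: [0.6002, -0.0122, 0.0333]
orientation: [-90.0, 18.6, -0.4]
force: [-8.4, 2.9, 11.3]
opening: 0.0359
clock: 34.2
tool_pos: [0.6006, -0.0123, 0.0334]
orientation: [-90.0, 18.7, -0.4]
force: [-9.5, 3.6, 11.5]
opening: 0.0358
clock: 34.37
tool_pos: [0.6007, -0.0123, 0.0334]
orientation: [-90.0, 18.8, -0.4]
force: [-11.3, 3.8, 14.0]
opening: 0.036
```

Wall reached at the expected x. Rock down.

```bash
python3 -m pendant '[[[-0.072,0.135,0,0,0,-2.25,0],[-0.072,0.135,0,0,0,-2.25,0],[-0.072,0.135,0,0,0,-2.25,0],[-0.072,0.135,0,0,0,-2.25,0],[0,0,0,0,0,0,0]]]'; python3 -m pendant '[[[-0.072,0.135,0,0,0,-2.25,0],[-0.072,0.135,0,0,0,-2.25,0],[-0.072,0.135,0,0,0,-2.25,0],[-0.072,0.135,0,0,0,-2.6,0],[0,0,0,0,0,0,0]]]'; python3 w.py w29
```

```text
clock: 34.78
tool_pos: [0.5978, -0.0123, 0.0287]
orientation: [-90.0, 9.4, -0.4]
force: [-6.4, 2.3, 5.0]
opening: 0.0358
clock: 35.2
tool_pos: [0.5968, -0.0122, 0.0246]
orientation: [-90.0, -0.3, -0.3]
force: [-0.1, 0.4, 5.3]
opening: 0.0362
35.25 [ 0.5968 -0.0122  0.0245] [-90.    -0.14  -0.34] [-5.4  2.3 14. ] 0.03590599781952121
```

View pics/w29.png

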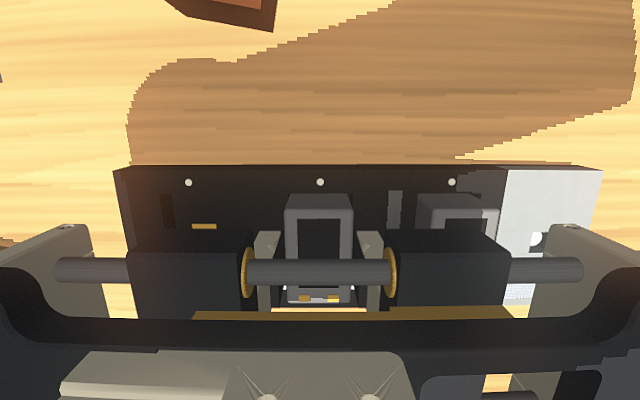

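```bash
python3 -m pendant '[[[0,0.1,0,0,0,0,0],[0,0,0,0,0,0,0],[0,-0.05,0,0,0,0,0.3],[0,0,0,0,0,0,0.53],[0,0,0,0,0,0,0.53],[0,0,0,0,0,0,0.53],[0,-2,0,0,0,0,0.53],[1.5,-4,0,0,0,0,0.65],[3,-3.9,0,0,0,0,0.65],[3,-3,0,0,0,0,0.65],[0,0,0,0,0,0,0.65],[0,0,0,0,0,0,0.65]]]'; python3 w.py w30; cat > chk.py <<'E'
from l3 import *
DP1=DOCK+PK(-.024)+PK(.052)
s=shot('wrist')
m=um(s,['dock','flat0'],.5,(.6,.013,.14)); print(m.sum())
p,c=fit([(s,m)],DP1,[.597,.0115,-.005]); print(p,c)
for d in silhouettes(s,'flat0'):
    if d['confidence']>.3:
        c=onplane(s,[cen(d['mask'])],.04)[0]
        print(round(d['confidence'],2),c.round(4),fit([(s,d['mask'])],PACK[:1],[c[0],c[1],0],z=.006))
T=T2(*p)
print('exp',(T@[-.003,-.024,0,1])[:2],(T@[-.003,.052,0,1])[:2])
E
python3 chk.py
```

```text
clock: 36.25
tool_pos: [0.6687, -0.0127, 0.145]
orientation: [-90.0, -0.2, -0.4]
force: [-1.2, 0.6, -1.4]
opening: 0.057
36.3 [ 0.6666 -0.0128  0.1432] [-8.998e+01  3.000e-02 -4.400e-01] [-0.5 -0.7 -1.5] 0.057021040494363205
30573
[ 0.59866885  0.01204079 -0.0067219 ] 0.020819857069835423
0.83 [ 0.5961 -0.0126  0.04  ] (array([ 0.5970317, -0.0125504,  0.0085747]), np.float64(0.03333333333333333))
0.77 [0.5969 0.0615 0.04  ] (array([0.59790541, 0.06401876, 0.01933518]), np.float64(0.07099028688447592))
0.63 [0.5971 0.0055 0.04  ] (array([0.60480306, 0.02361582, 0.06053423]), np.float64(0.8994492851577979))
exp [ 0.59550759 -0.01193851] [0.59601846 0.06405978]
```

View pics/w30.png

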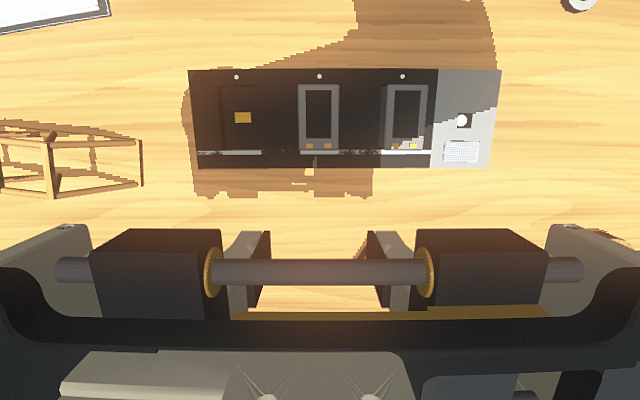

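```bash
python3 -m pendant '[[[-2.9,-0.7,-1.1,0,0,0,0.65],[-2.9,-0.7,-1.1,0,0,0,0.65],[-2.9,-0.7,-1.1,0,0,0,0.65],[-2.9,-0.7,-1.1,0,0,0,0.65],[0,0,0,0,0,0,0.65],[0,0,0,0,0,0,0.65],[0,0,0,0,0,0,0.65]]]'; cat > st.py <<'E'
from l3 import *
import sys
V=[]
for n in sys.argv[2].split(','):
    s=shot(n,sys.argv[1]+n)
    for th,parts,x0,z in (('stylus',STY,(.448,-.057),.002),('holder',HOLD,(.448,-.057),0)):
        ds=[d for d in silhouettes(s,th) if d['confidence']>.3][:1]
        for d in ds:
            print(n,th,round(d['confidence'],2),int(d['mask'].sum()))
            if th=='holder': continue
            V.append((s,d['mask']))
for w in (V,)+tuple([v] for v in V):
  r=sorted([fit(w,STY,[.448,-.057,y],z=.002) for y in(-.6,-.2,.2,.6)],key=lambda t:t[1])
  for p,f in r[:2]: print(len(w),p[:2].round(4),np.degrees(p[2]).round(1),round(f,3))
H=[]
for s,_ in V[:1]:
    m=um(s,['holder','stylus'],.3,(.45,-.06,.08))
    print('hold+sty',fit([(s,m)],HOLD+[p+[0,0,.002] for p in STY],[.448,-.057,-.2]))
E
python3 st.py a wrist,side
```

```text
clock: 37.08
tool_pos: [0.5502, -0.056, 0.1719]
orientation: [-90.0, -0.0, -0.4]
force: [1.0, 0.3, 0.1]
opening: 0.0568
wrist stylus 0.82 469
wrist holder 0.59 2543
side stylus 0.55 175
side holder 0.83 786
2 [ 0.4475 -0.0577] -21.4 0.149
2 [ 0.4474 -0.0576] -21.5 0.149
1 [ 0.448  -0.0576] -15.3 0.114
1 [ 0.4479 -0.0576] -13.4 0.116
1 [ 0.4473 -0.0573] -23.2 0.143
1 [ 0.4476 -0.0568] -23.5 0.143
hold+sty (array([ 0.44800857, -0.05772747, -0.1941103 ]), np.float64(0.021594999802207363))
```

```bash
python3 -c "
import cv2
a=cv2.imread('pics/awrist.png');b=cv2.imread('pics/aside.png')
cv2.imwrite('pics/ab.png',cv2.hconcat([cv2.resize(a[0:300,120:520],(533,400)),cv2.resize(b[210:280,280:340],(257,300)).copy()]) if 0 else cv2.resize(a[0:240,160:480],(800,600)))
cv2.imwrite('pics/ac.png',cv2.resize(b[140:280,270:430],(800,600)))"; python3 w.py w31
```

```text
37.5333 [ 0.5504 -0.0559  0.1715] [-9.001e+01  4.000e-02 -3.900e-01] [-0.  -0.3  0.5] 0.05698129165011145
```

View pics/ab.png

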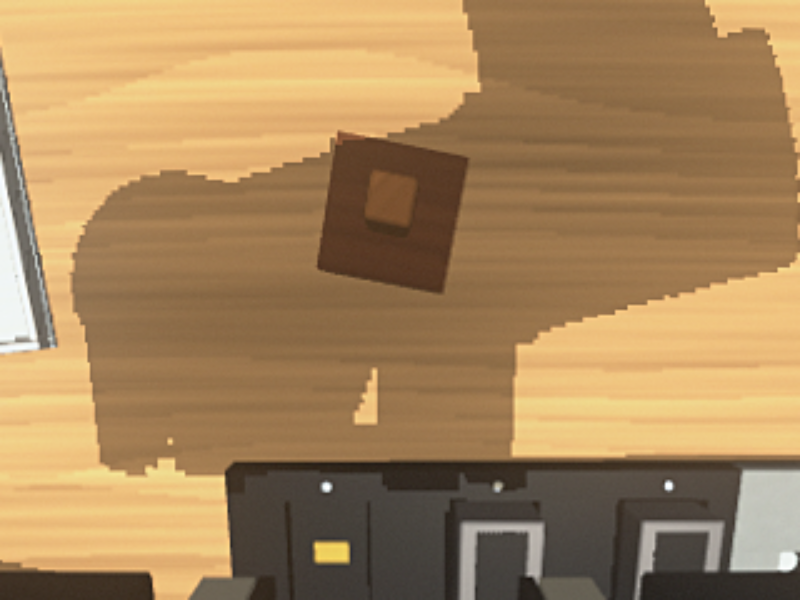

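View pics/ac.png

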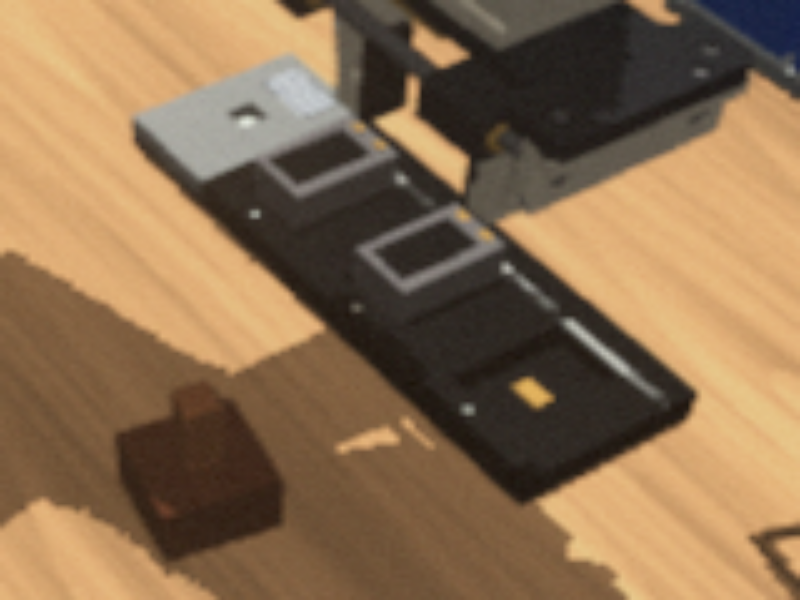

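```bash
python3 -m pendant '[[[-3.4,0,-0.08,0,0,0,0.65],[-3.4,2,-0.08,0,0,0,0.65],[-3.4,2,-0.08,0,5.1,0,0.65],[0,1.9,0,0,5.1,0,0.65],[0,0,0,0,0,0,0.65],[0,0,0,0,0,0,0.65],[0,0,0,0,0,0,0.65]]]'; python3 st.py b wrist
```

```text
clock: 38.12
tool_pos: [0.4501, -0.0574, 0.114]
orientation: [-90.0, -0.1, -10.4]
force: [0.9, 1.3, -0.1]
opening: 0.0567
wrist stylus 0.78 812
wrist holder 0.66 3032
1 [ 0.4473 -0.0574] -11.2 0.083
1 [ 0.4474 -0.0574] -11.3 0.083
1 [ 0.4473 -0.0574] -11.2 0.083
1 [ 0.4474 -0.0574] -11.3 0.083
hold+sty (array([ 0.44778974, -0.05768888, -0.19526751]), np.float64(0.02431907916750318))
```

```bash
python3 w.py w32
```

```text
38.4167 [ 0.4489 -0.0576  0.1132] [-8.999e+01 -3.000e-02 -1.057e+01] [-0.6  0.8  0.3] 0.057066196962077986
```

View pics/w32.png

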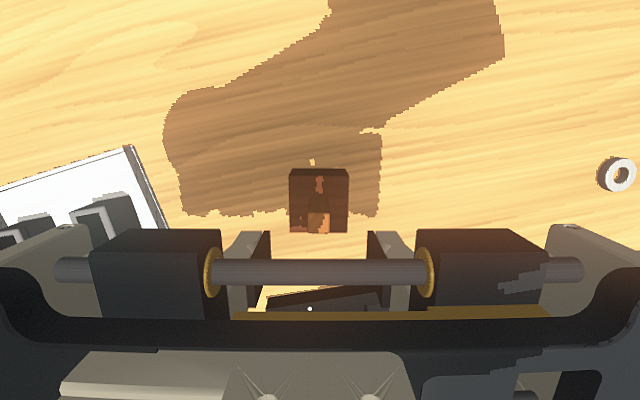

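```bash
python3 -m pendant '[[[-0.12,2,0,0,0.5,0,0.5],[0,2.7,0,0,0,0,0.5],[0,2,0,0,0,0,0.5],[0,0,0,0,0,0,0.5],[0,0,0,0,0,0,0.2],[0,0,0,0,0,0,0],[0,0,0,0,0,0,0],[0,0,0,0,0,0,0],[0,0,0,0,0,0,0],[0,0,0,0,0,0,0],[0,0,0,0,0,0,0]]]'; python3 w.py w33
```

```text
clock: 39.33
tool_pos: [0.4478, -0.0572, 0.0468]
orientation: [-90.0, -0.1, -11.1]
force: [-1.6, 0.8, 7.7]
opening: 0.0158
39.3833 [ 0.4478 -0.0573  0.0467] [-8.997e+01 -8.000e-02 -1.108e+01] [-2.5  0.4  7.5] 0.015526180174063136
```

View pics/w33.png

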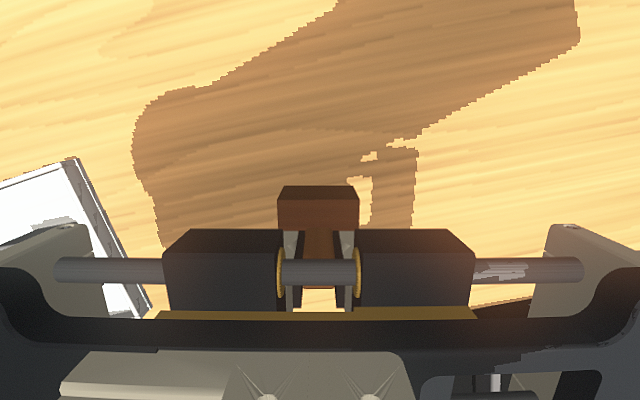

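```bash
python3 -m pendant '[[[0,-1,0,0,0,0,0],[0,-3,0,0,0,0,0],[0,-3,0,0,0,0,0],[1.9,0,3.5,0,0,0,0],[1.9,0,3.5,0,0,0,0],[1.9,0,3.5,0,0,0,0],[1.9,0,3.5,0,0,0,0],[1.9,0,3.5,0,0,0,0],[1.9,0,3.5,0,0,0,0],[0,0,0,0,0,0,0],[0,0,0,0,0,0,0],[0,0,0,0,0,0,0]]]'; python3 w.py w34; python3 - <<'E'
from h import *
s=shot('side','s34')
im=cv2.resize(s['image'][80:240,250:430],(720,640)); cv2.imwrite('pics/s34z.png',im[:590,:,::-1])
w=shot('wrist')
for n,q in(('s',s),('w',w)):
    for b in silhouettes(q,'start_button')[:2]: print(n,b['confidence'],onplane(q,[cen(b['mask'])],.013)[0])
E
```

```text
clock: 40.38
tool_pos: [0.5988, 0.1266, 0.1153]
orientation: [-90.0, 0.1, -11.1]
force: [-0.6, -0.8, -0.3]
opening: 0.0158
40.4333 [0.5986 0.1261 0.1156] [-9.003e+01  5.000e-02 -1.111e+01] [ 0.5 -0.1 -0.3] 0.015891436363438843
w 0.65 [0.59902276 0.12718994 0.013     ]
```

View pics/s34z.png

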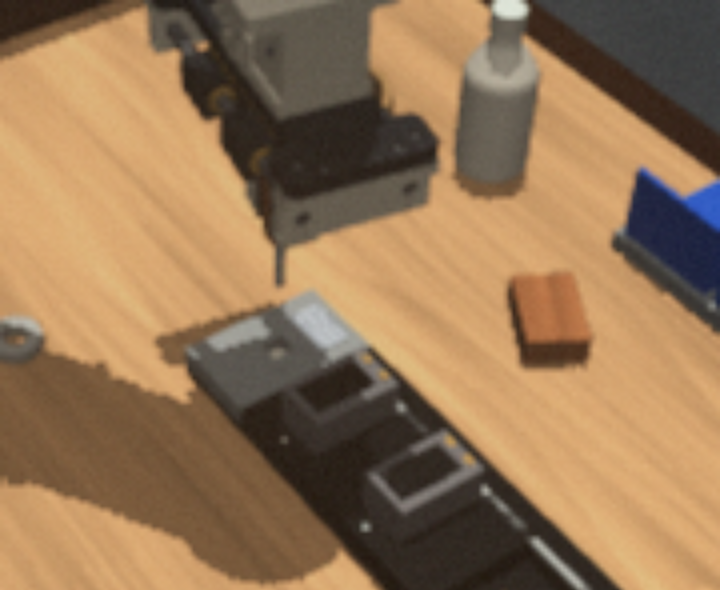

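View pics/w34.png

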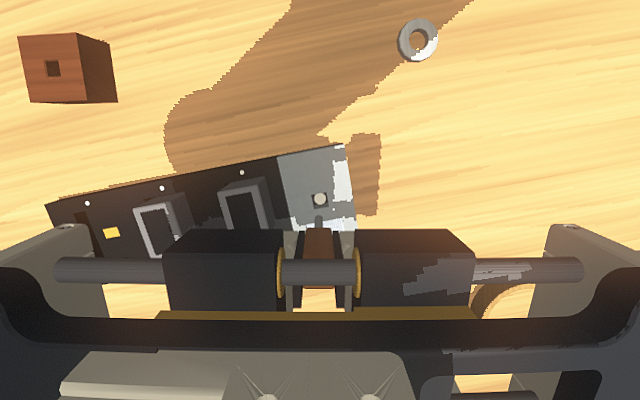

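```bash
python3 -m pendant '[[[0.1,2,0.05,0,0,0,0],[0,2,0,0,0,0,0],[0,0.9,0,0,0,0,0],[0,0,0,0,0,0,0],[0,0,0,0,0,0,0]]]'; python3 w.py w35; python3 - <<'E'
from h import *
s=shot('side')
im=cv2.resize(s['image'][80:240,250:430],(720,640)); cv2.imwrite('pics/s35z.png',im[:590,:,::-1])
E
```

```text
clock: 41.05
tool_pos: [0.6004, 0.1266, 0.067]
orientation: [-90.0, 0.0, -11.1]
force: [-0.3, -0.0, -0.5]
opening: 0.0161
41.1 [0.601  0.1269 0.0677] [-8.999e+01 -4.000e-02 -1.109e+01] [-0.2  0.4 -0.5] 0.01599084235273083
```

View pics/s35z.png

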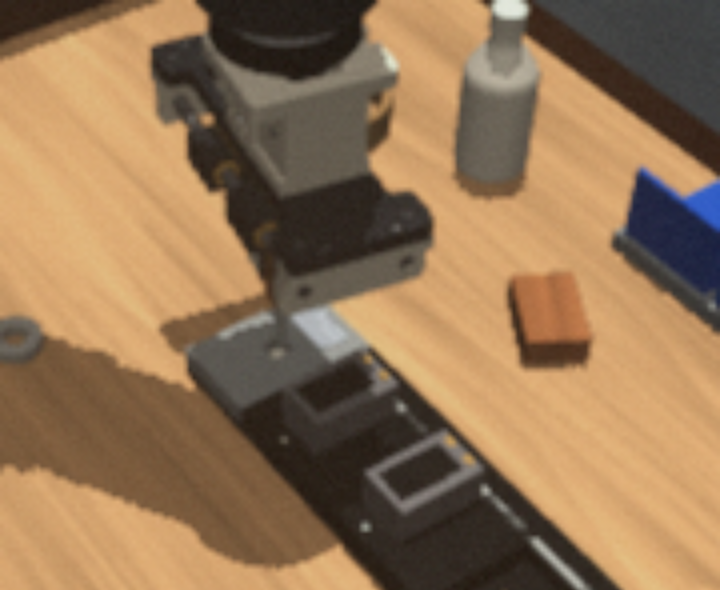

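View pics/w35.png

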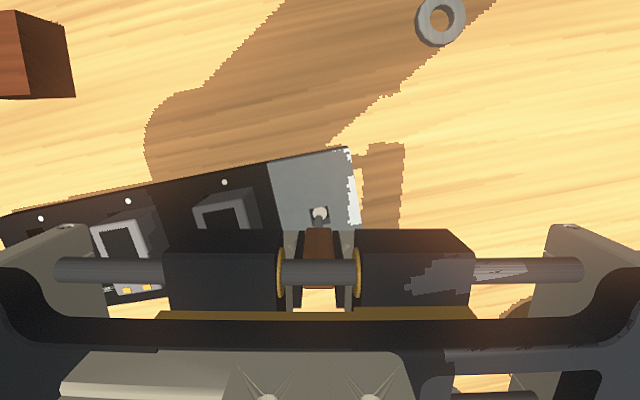

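```bash
python3 -m pendant '[[[-0.12,0.3,0,0,0,0,0],[0,0.4,0,0,0,0,0],[0,0.3,0,0,0,0,0],[0,0,0,0,0,0,0],[0,0,0,0,0,0,0],[0,0,0,0,0,0,0]]]'; python3 -m pendant '[[[0,0.2,0,0,0,0,0],[0,0,0,0,0,0,0],[0,0,0,0,0,0,0]]]'; python3 -m pendant '[[[0,0.2,0,0,0,0,0],[0,0,0,0,0,0,0],[0,0,0,0,0,0,0]]]'
```

```text
clock: 41.65
tool_pos: [0.5993, 0.1273, 0.057]
orientation: [-90.0, 0.0, -11.1]
force: [0.3, 0.5, 0.6]
opening: 0.0157
clock: 41.9
tool_pos: [0.5995, 0.1273, 0.055]
orientation: [-90.0, -0.0, -11.1]
force: [-0.1, 0.7, 3.1]
opening: 0.0162
clock: 42.15
tool_pos: [0.5996, 0.1273, 0.0535]
orientation: [-90.0, -0.0, -11.1]
force: [-1.3, 0.2, 7.0]
opening: 0.0157
```

```bash
python3 -m pendant '[[[0,0.05,0,0,0,0,0],[0,0,0,0,0,0,0],[0,0,0,0,0,0,0],[0,0,0,0,0,0,0],[0,0,0,0,0,0,0]]]'; python3 - <<'E'
from h import *
s=shot('side')
im=cv2.resize(s['image'][80:240,250:430],(720,640)); cv2.imwrite('pics/s36z.png',im[:590,:,::-1])
E
python3 w.py w36
```

```text
clock: 42.57
tool_pos: [0.5997, 0.1273, 0.0534]
orientation: [-90.0, -0.1, -11.1]
force: [-2.9, -0.0, 9.4]
opening: 0.016
42.6667 [0.5997 0.1273 0.0534] [-8.998e+01 -5.000e-02 -1.108e+01] [-2.4 -0.1  9.5] 0.015632014038644632
```

View pics/s36z.png

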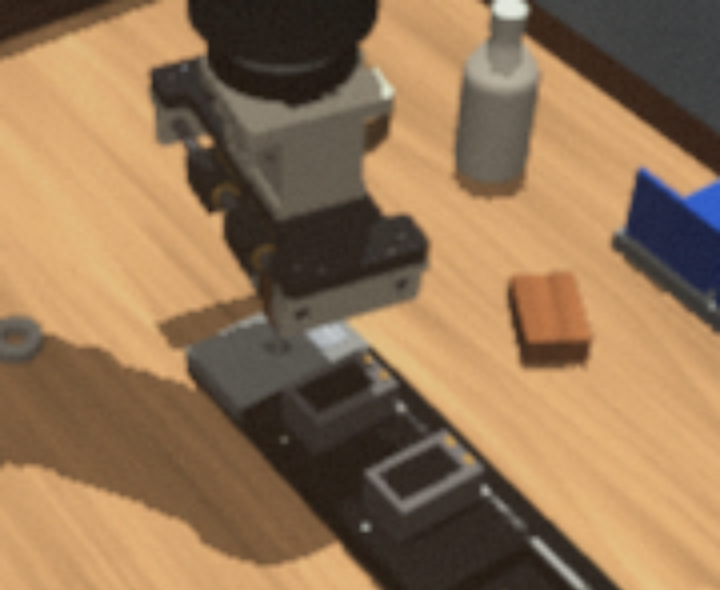

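View pics/w36.png

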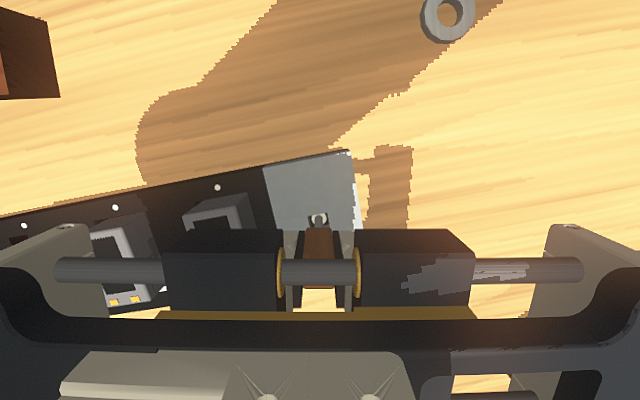

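```bash
python3 -m pendant '[[[0,-1,0,0,0,0,0],[0,-2.5,0,0,0,0,0],[0,-3,0,0,0,0,0],[-1.9,0,-3.5,0,0,0,0],[-1.9,0,-3.5,0,0,0,0],[-1.9,0,-3.5,0,0,0,0],[-1.9,0,-3.5,0,0,0,0],[-1.9,0,-3.5,0,0,0,0],[-1.9,0,-3.5,0,0,0,0],[0,0,0,0,0,0,0],[0,0,0,0,0,0,0],[0,0,0,0,0,0,0]]]'; python3 w.py w37; python3 - <<'E'
from h import *
s=shot('side')
im=cv2.resize(s['image'][150:310,220:400],(720,640)); cv2.imwrite('pics/s37z.png',im[:590,:,::-1])
E
```

```text
clock: 43.67
tool_pos: [0.4475, -0.0571, 0.118]
orientation: [-90.0, -0.1, -11.1]
force: [1.0, -0.0, -0.3]
opening: 0.0157
43.7167 [ 0.4478 -0.0566  0.1178] [-8.998e+01 -5.000e-02 -1.110e+01] [ 0.1  0.5 -1.4] 0.01556536540282972
```

View pics/s37z.png

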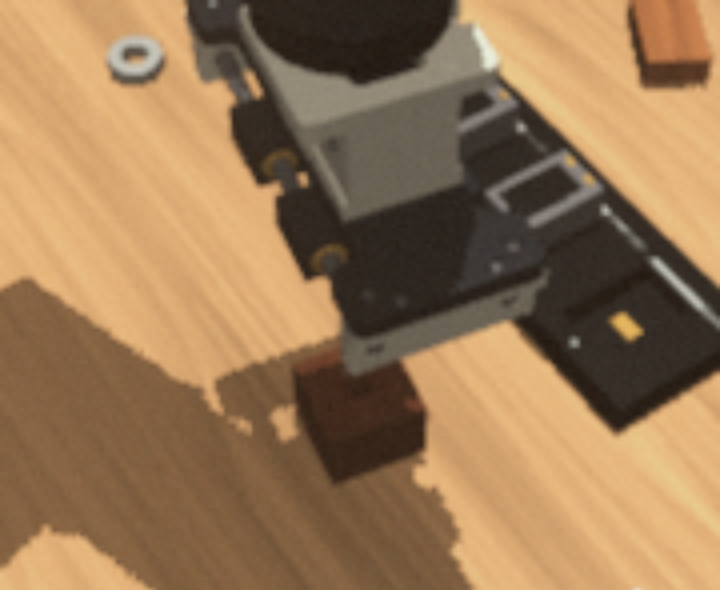

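View pics/w37.png

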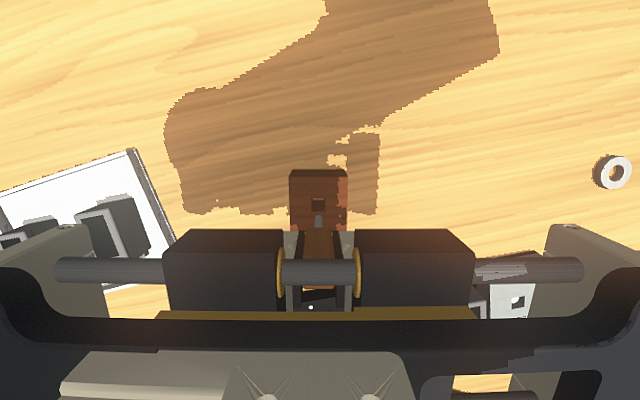

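```bash
python3 -m pendant '[[[0,1.5,-0.05,0,0,0,0],[0,1.5,0,0,0,0,0],[0,0,0,0,0,0,0],[0,0,0,0,0,0,0],[0,0,0,0,0,0,0]]]'; python3 w.py w38
```

```text
clock: 44.18
tool_pos: [0.4476, -0.057, 0.0877]
orientation: [-90.0, -0.0, -11.0]
force: [-0.4, 0.2, -0.3]
opening: 0.0161
44.2333 [ 0.4477 -0.057   0.0879] [-9.000e+01 -3.000e-02 -1.106e+01] [ 0.8 -0.3 -0.9] 0.01600568685009117
```

View pics/w38.png

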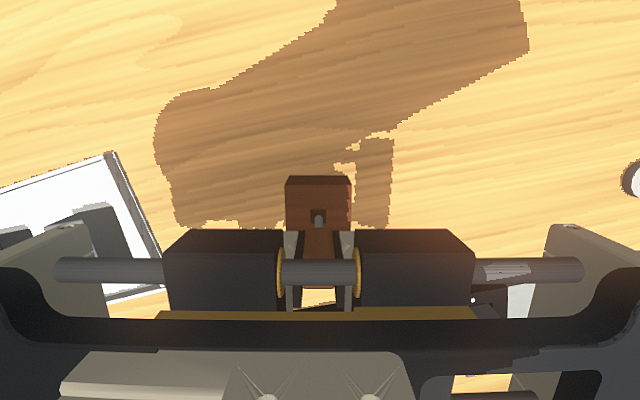

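```bash
python3 -m pendant '[[[0,0.5,0,0,0,0,0],[0,1,0,0,0,0,0],[0,1,0,0,0,0,0],[0,1,0,0,0,0,0],[0,0.4,0,0,0,0,0],[0,0,0,0,0,0,0],[0,0,0,0,0,0,0]]]'; python3 -m pendant '[[[0,0.15,0,0,0,0,0],[0,0,0,0,0,0,0],[0,0,0,0,0,0,0]]]'
```

```text
clock: 44.82
tool_pos: [0.4471, -0.0574, 0.0486]
orientation: [-90.0, -0.0, -11.1]
force: [0.4, -0.0, -0.1]
opening: 0.0162
clock: 45.07
tool_pos: [0.4472, -0.0573, 0.0472]
orientation: [-90.0, -0.0, -11.1]
force: [-0.3, 0.4, 0.1]
opening: 0.0159
```

```bash
python3 -m pendant '[[[0,0.1,0,0,0,0,0],[0,0,0,0,0,0,0],[0,0,0,0,0,0,0.15],[0,0,0,0,0,0,0.3],[0,0,0,0,0,0,0.4],[0,0,0,0,0,0,0.4],[0,-1,0,0,0,0,0.4],[0,-3,0,0,0,0,0.5],[0,-4,0,0,0,0,0.6]]]'; python3 -m pendant '[[[3.5,-2,0,0,0,0,0.6],[3.5,-2,0,0,0,0,0.6],[3.5,-2,0,0,0,0,0.6],[3.5,0,0,0,0,0,0.6],[3.5,0,0,0,0,0,0.6],[0,0,0,0,0,0,0.6],[0,0,0,0,0,0,0.6],[0,0,0,0,0,0,0.6]]]'; python3 w.py w39; python3 chk.py; python3 - <<'E'
from h import *
s=shot('side','s39'); shot('scene','c39')
im=cv2.resize(s['image'][130:400,270:470],(580,783))[:600]; im=cv2.resize(s['image'][140:280,270:430],(685,600)); cv2.imwrite('pics/s39z.png',im[:,:,::-1])
for th in('stylus','start_button'):
  for d in silhouettes(s,th)[:1]: print(th,d['confidence'],fit([(s,d['mask'])],STY,[.448,-.057,-.2],z=.002) if th=='stylus' else onplane(s,[cen(d['mask'])],.013))
E
```

```text
clock: 45.82
tool_pos: [0.4446, -0.0579, 0.1244]
orientation: [-90.2, 0.4, -11.1]
force: [1.9, 1.3, 0.3]
opening: 0.0435
clock: 46.48
tool_pos: [0.618, -0.0912, 0.1848]
orientation: [-90.0, 0.1, -11.1]
force: [0.3, 1.0, -0.5]
opening: 0.0528
46.5333 [ 0.6178 -0.0911  0.1854] [-9.001e+01  7.000e-02 -1.111e+01] [-0.1  0.8 -0.2] 0.05250764520248589
21234
[ 0.59909726  0.01233176 -0.00339266] 0.01792703895158892
0.74 [ 0.5951 -0.0138  0.04  ] (array([ 0.59679534, -0.0126616 , -0.03826104]), np.float64(0.07474787238030968))
0.74 [0.5959 0.06   0.04  ] (array([ 0.59720109,  0.06287762, -0.0500493 ]), np.float64(0.1380392156862745))
exp [ 0.59601585 -0.01165792] [0.5962737  0.06434164]
stylus 0.48 (array([ 0.4464917 , -0.05857381, -0.40448018]), np.float64(0.13315708305794227))
```

View pics/w39.png

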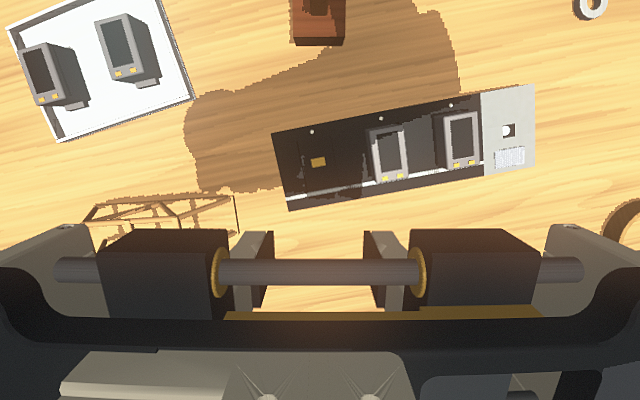

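View pics/s39.png

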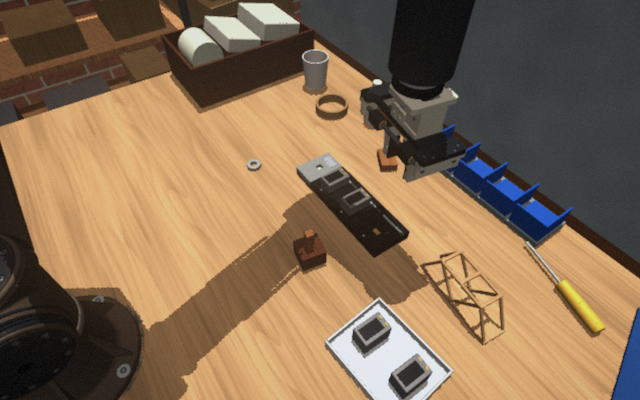

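View pics/s39z.png

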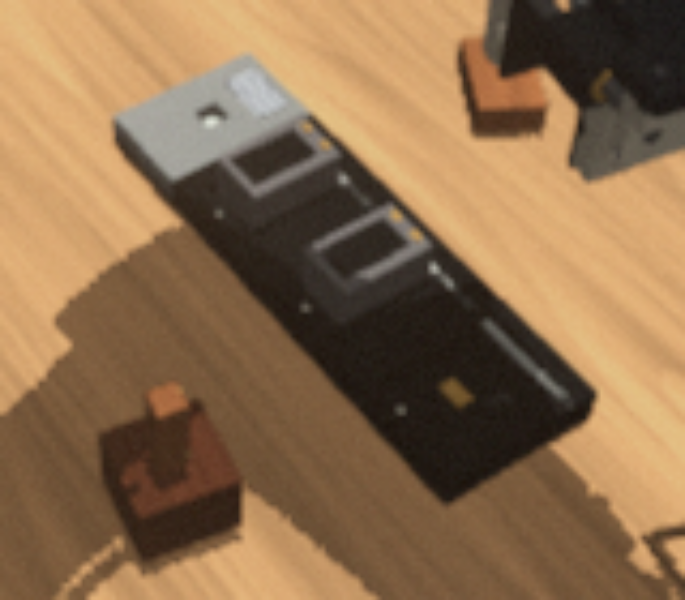

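```bash
python3 -c "
from plant import ctrl
o=ctrl.get_obs();print(o['clock'],o['qvel'].round(2));print(ctrl.close_job())"
```

```text
46.9333 [-0.12  0.24  0.1   0.02 -0.03  0.03]
the job is handed in; nothing more can be done
None
```

The job is handed in at about 47 s of the 210 s allowed, with every step carried out. No verdict came back.

- **Charged packs:** the two in pockets 0 and 2 were tilted out and stood upright on the tray floor. By the measured release poses they sit about 45 mm either side of the tray centre.
- **Flat packs:** only two were on the bench. One had moved about 4 cm between two looks, so I found it again before gripping it. They were rocked into pockets 2 and 1, tongue end first, until the tool was level at seated height. The last wrist-camera fit had them within about 1.5 mm of the pocket centres, inside the 4 and 3 mm limits. That fit gave poor yaw angles (−2° to −3°). An earlier fit had put them up to 1.9 mm off in x. In the side picture they look flat.
- **Button:** pressed to its hard stop with the stylus, with about 4 mm of travel and up to 9.5 N, and held for more than 0.4 s. It looked up again afterwards.
- **Stylus:** stands upright in its holder. The last fit from the side camera was about 2 mm off the hole, at a low confidence of 0.48.
- **Bridge:** it looks unmoved and upright in the pictures; I did not measure it. The arm was clear of everything at hand-in.

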